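Set up the slide drying and staining corner

TASK

Set up the slide staining corner for the next batch: lower every tier plate that is out over the four posts of the drying tower, fully home one on another, then put the cover plate on the posts on top of them; stand the toppled staining jars upright on their rubber mat, and hang the slide bin by its lip over the top edge of the louvred panel, on the side facing the robot. These may be done in any order, save that the cover goes on last of the plates.

Things in the scene. Friction and masses are not known exactly. Their poses are not given: they have to be found in the camera images.
- tower: Drying tower, fixed: a grey base 160 (x) x 100 (y) x 12 mm with four upright round-topped steel posts, 9 mm thick, at x = +-58, y = +-28 mm, their tops 138 mm above the bench. Origin in the middle of the base's underside, on the bench; x along the long side, z up. Alike under a half turn.
- tier1_center (a point): Aluminium tier plate 140 (x) x 84 (y) x 8 mm, 14 mm holes at x +-58, y +-28. On top a mid grip rib (60 along x, 12 thick along y, top 34 mm above underside) and four 12 mm round spacers at x +-40, y +-30, tops 36 mm above underside: the next plate rests on them. 0.2 kg. Point: middle, 18 mm above underside; z up. Same after half a turn. Starts flat on the bench; 2 or 3 are present.
- tier2_center (a point): Aluminium tier plate 140 (x) x 84 (y) x 8 mm, 14 mm holes at x +-58, y +-28. On top a mid grip rib (60 along x, 12 thick along y, top 34 mm above underside) and four 12 mm round spacers at x +-40, y +-30, tops 36 mm above underside: the next plate rests on them. 0.2 kg. Point: middle, 18 mm above underside; z up. Same after half a turn. Starts flat on the bench; 2 or 3 are present.
- tier3_center (a point): Aluminium tier plate 140 (x) x 84 (y) x 8 mm, 14 mm holes at x +-58, y +-28. On top a mid grip rib (60 along x, 12 thick along y, top 34 mm above underside) and four 12 mm round spacers at x +-40, y +-30, tops 36 mm above underside: the next plate rests on them. 0.2 kg. Point: middle, 18 mm above underside; z up. Same after half a turn. Starts flat on the bench; 2 or 3 are present.
- cover_center (a point): White plastic cover plate 150 (x) x 96 (y) x 8 mm, with the same four holes and the same grip rib as a tier (60 x 12 mm, top 34 mm above the underside) but no spacers. 0.2 kg. Point: middle, 17 mm above the underside; z up. Same after half a turn. Starts flat on the bench; belongs on top of the last tier.
- mat: Fixed black rubber mat on the bench, 170 (x) x 360 (y) x 4 mm. Origin in the middle of its underside, on the bench; z up.
- jar1_center (a point): Staining jar, closed: square amber glass body 46 x 46 mm, 78 mm tall, with a round black cap 32 mm wide and 16 mm tall on it, 94 mm in all, about 0.25 kg. Starts lying on its side on the mat. This point is on its axis 47 mm from its underside; z runs along its axis from underside to cap.
- jar2_center (a point): Staining jar, closed: square amber glass body 46 x 46 mm, 78 mm tall, with a round black cap 32 mm wide and 16 mm tall on it, 94 mm in all, about 0.25 kg. Starts lying on its side on the mat. This point is on its axis 47 mm from its underside; z runs along its axis from underside to cap.
- bin_center (a point): Clear open slide bin 90 (x) x 80 (y) x 66 mm, walls 4 mm, 0.2 kg. In its middle a white upright grip plate (60 along x, 10 thick along y), from the floor to 106 mm above the underside. At the rim of its +x side a white lip, 60 mm wide, runs out 20 mm and turns down to 16 mm below its own underside. Point: middle, 53 mm above the underside; z up.
- bin_lip (a point): Point on the bin under its lip, mid-way along and in the middle of the 16 mm wide gap between bin wall and the turned-down end, at the lip's underside (x = +53 mm, y = 0, 62 mm above the bin's underside; axes as the bin's). The top edge of the panel comes here.
- panel_top (a point): Middle of the free top edge of the fixed louvred panel: a grey upright sheet 6 mm thick, 238 mm wide along its y between two posts that end level with it, top 150 mm above the bench. x is square to the sheet, away from the robot (the bin hangs on the -x side, the lip's turned-down end on the +x side); z up.

How it is judged:
By the outcome, as a careful person would: the job done as asked, in the order asked, and still so for the second after the job is handed in, with the robot touching nothing.
Of tier1, tier2, tier3 only 2 to 3 are there at a start; the rules pass over those that are not, and their reading is None.
At some moment in a run one of tier1, tier2, tier3, cover may be knocked a few centimetres aside while the robot is not near it.
It also fails if it takes over 210 s, if anything falls off the work surface, if the arm or the gripper's body presses on something with over 40 N, if the wrist force passes 120 N, or if a joint passes its speed limit or range.

ROBOT

A 6-joint arm with a two-finger parallel gripper is mounted at the origin on the work surface. World frame = base frame: x ahead of the robot, y to its left, z up, the work surface at z = 0. Lengths are in m, angles in rad, forces in N, time in s.
With the tool pointing down it reaches from about 0.325 to 1 m from the base axis. Payload 5.1 kg.
Tool frame: the origin (TCP) lies on the centre line of the jaws, within the pads' length; the fingertips stand r.tcp_to_tips ahead of it and the grasp point (between the pads) lies 5 mm behind it (r.tcp_to_tips is the distance from the TCP to the fingertips, in m); y points along the fingers, x is the direction in which the jaws open and shut, and the axes are right-handed (so a half turn about y gives the same grasp; the last joint's range is limited). The gripper opens to 85 mm and grips with 20 to 120 N. Pads are 22 mm wide; open, the fingers measure 114 mm over their backs; the gripper's body (76 mm by 85 mm) begins 54 mm behind the grasp point. The pads swing forward as they close: fully open they stand 13 mm farther back than shut.
Start: joints at [1.254, 0.124, 1.65, -0, 1.367, -0.083], TCP at [0.151, 0.632, 0.245] pointing down, gripper open.
Joint ranges: [-2.61, 2.61], [-1.02, 2.33], [0.03, 2.71], [-1.35, 4.49], [0.32, 2.68], [-2.91, 2.91]. Speed limits (rad/s): [2.57, 2.57, 3.14, 3.14, 3.14, 3.14].

INTERFACE

Orientations are given as a unit quaternion [x, y, z, w].
In Python, from plant import r gives the robot as it stands.
- The arm moves only by the tool step_arm, never from a script. Its argument "steps" is text: rows parted by semicolons, each of 7 numbers parted by spaces: the turn, a rotation vector about the tool's x, y, z in rad, then the shift along the tool's x, y, z in cm, then the opening, from -1 (shut) to 1 (fully open). In form: rx ry rz dx dy dz fingers; .... A call has 1 to 8 rows; each row shifts and turns the commanded pose from where the row before left it, along the tool's axes as they then stand; what a row does not reach is not made up. A row lasts 1/8 s, in which the tool goes at most 62.5 mm and 10.7 degrees, less where a joint would pass 70% of its speed; a pose out of reach is approached as far as the arm can. A call is refused whole if a number of a shift passes 6.25 or a number of a turn 0.188, either way. A call with a gripper value outside its range is refused whole. The fingers move at their own pace and stop on an object; "newtons" is the grip in N (left out, the last holds). Time passes only in rows, so rows that do not move let the fingers close. It gives the time, the measured TCP pose, the force and the opening at its end, in the units of the state.
- r.observe(): the state, without advancing time (a new reading comes with each control period).
- r.snapshot(name): name is "scene" or "side" or "wrist"; returns a dict with "img" (400x640x3 uint8, red, green, blue), "intrinsics" (3x3 intrinsics, pixels), "R" (3x3) and "t" (3): a world point X has camera coordinates R X + t. Camera axes: x right, y down, z forward; pixel columns grow to the right and rows downward; lengths in m; the calibration is good to about 2 mm. The wrist camera is an equidistant fisheye: a pixel r from the principal point sees the ray r / f radians off the axis. A picture is of the moment at which its call begins. There is no depth.
- r.close_job(): hands the job in, once; it reports no verdict.
Trained networks look in a picture, given as the dict that the camera call returned (one of the last four; its "shot" number tells which), for a name from the list of things; names that differ only in an ending like _2 or _b are one class to them, and where a whole thing is asked for, a point or a joint stands for the part that bears it (a point fixed in the world has none). Each returns a list of dicts, best first, with "confidence" (0 to 1); they miss things now and then, are a little off and sometimes report something else, mostly with a low value. They report only what shows in the picture. A call takes as long as a camera call.
- r.outline_of(picture, query): "region" (400x640 bool, what is visible of it) and "centre" ([column, row] in pixels, amid what is visible of it).
The state is a dict: "time_s": time; "joints": joint angles; "qd": joint speeds; "joint_torque": joint torques, N m; "eef_pos": TCP position; "orientation": TCP orientation; "ft_force": force on the tool from outside, world axes, zero at the start; "ft_torque": the same for the moment, N m; "grip_width": finger opening in m.
Only numpy, scipy, OpenCV 4.12 (cv2) and the standard library are available. Lean on these libraries where they do the work, as an engineer would, in place of code of your own. Each camera call takes 0.05 s, during which the arm holds its last target. There are 200 camera calls.

## Working session

There is one attempt and no reset: what is moved stays moved. The work goes in short steps, Python scripts to look and compute and a tool call to move; the robot and the scene stay as the last step left them, time stands still between calls to the robot, and variables do not carry over. Pictures are saved under pics/ and viewed, about 12 in all and at most 16, crops included, and the job is handed in when it is done.

Besides the shell and the picture viewer there is one more tool, called after "Emit:" by a JSON object that holds its "name" and its "arguments". step_arm: Moves the arm, as the interface text tells. Its arguments: {"type":"object","properties":{"steps":{"type":"string"},"newtons":{"type":"number"}},"required":["steps"]}

```bash
ls; mkdir -p pics
cat > h.py <<'E'
import numpy as np, cv2
from scipy.spatial.transform import Rotation as Ro
from plant import r
def ray(p,c,r_):
    K=np.array(p["intrinsics"]);x=(c-K[0,2])/K[0,0];y=(r_-K[1,2])/K[1,1]
    if p.get("wr"):
        th=np.hypot(x,y);s=np.sin(th)/max(th,1e-9);d=np.array([x*s,y*s,np.cos(th)])
    else: d=np.array([x,y,1.])
    R=np.array(p["R"]);return -R.T@np.array(p["t"]),R.T@d
def onz(p,c,r_,z):
    o,d=ray(p,c,r_);return o+d*(z-o[2])/d[2]
def proj(p,X):
    X=np.atleast_2d(X);K=np.array(p["intrinsics"]);c=X@np.array(p["R"]).T+np.array(p["t"])
    if p.get("wr"):
        rr=np.hypot(c[:,0],c[:,1]);th=np.arctan2(rr,c[:,2]);u=c[:,:2]/np.maximum(rr,1e-9)[:,None]*th[:,None]
    else: u=c[:,:2]/c[:,2:]
    return u*[K[0,0],K[1,1]]+[K[0,2],K[1,2]]
def snap(n,save=None):
    p=r.snapshot(n);p["wr"]=n=="wrist"
    if save: cv2.imwrite("pics/%s.png"%save,cv2.cvtColor(p["img"],cv2.COLOR_RGB2BGR))
    return p
E
python3 - <<'E'
from h import *
s=r.observe();print(s,r.tcp_to_tips)
P={}
for n in ["scene","side","wrist"]:
    p=snap(n,n+"0");P[n]=p
    print(n,np.round(p["intrinsics"],1).tolist(),np.round(-np.array(p["R"]).T@p["t"],3),np.round(p["R"],3).tolist())
for n in ["scene","side"]:
  for q in ["tower","tier1_center","cover_center","mat","jar1_center","bin_center","bin_lip","panel_top"]:
    try:
      for d in r.outline_of(P[n],q): print(n,q,round(d["confidence"],2),np.round(d["centre"]),d["region"].sum(),np.round(onz(P[n],*d["centre"],0.02),3))
    except Exception as e: print(n,q,e)
E
```

```text
pics
{'time_s': 0.0, 'joints': array([ 1.25438849e+00,  1.24542935e-01,  1.65168533e+00, -4.14187967e-05,
        1.36747410e+00, -8.25958819e-02]), 'qd': array([ 0.00173958,  0.00020557, -0.00118187,  0.00096821, -0.00055136,
       -0.00085186]), 'joint_torque': array([ 6.63365972e-04, -4.23613000e+01, -3.65445077e+01, -5.41619238e-05,
        7.03534301e-03, -7.83437827e-06]), 'eef_pos': array([0.15045176, 0.63175199, 0.24402179]), 'orientation': array([ 0.55532931,  0.43765573, -0.43888286, -0.55448053]), 'ft_force': array([-1.14813587,  0.40850598,  0.36059638]), 'ft_torque': array([ 0.01646188, -0.01017613,  0.00696351]), 'grip_width': 0.08559762383322855} 0.014
scene [[425.4, 0.0, 322.1], [0.0, 425.4, 198.5], [0.0, 0.0, 1.0]] [ 0.862 -0.477  1.001] [[0.808, 0.589, 0.005], [0.503, -0.686, -0.526], [-0.306, 0.428, -0.85]]
side [[469.9, 0.0, 321.3], [0.0, 469.9, 205.1], [0.0, 0.0, 1.0]] [0.404 0.806 1.064] [[-0.98, -0.201, 0.01], [-0.159, 0.74, -0.653], [0.124, -0.641, -0.757]]
wrist [[309.7, 0.0, 321.0], [0.0, 309.7, 195.1], [0.0, 0.0, 1.0]] [0.068 0.651 0.374] [[0.232, 0.973, -
[... 635 characters left out ...]
.02 ]
side tower 0.91 [294. 236.] 1807 [0.626 0.049 0.02 ]
side tier1_center 0.74 [287. 165.] 2210 [ 0.716 -0.22   0.02 ]
side tier1_center 0.7 [346. 343.] 2011 [0.432 0.328 0.02 ]
side tier1_center 0.64 [360. 179.] 434 [ 0.481 -0.206  0.02 ]
side cover_center 0.77 [350. 296.] 2050 [0.443 0.204 0.02 ]
side mat 0.97 [364. 177.] 3485 [ 0.468 -0.218  0.02 ]
side mat 0.57 [355. 236.] 1449 [0.461 0.013 0.02 ]
side jar1_center 0.63 [358. 180.] 471 [ 0.484 -0.203  0.02 ]
side jar1_center 0.54 [351. 296.] 2084 [0.44  0.202 0.02 ]
side bin_center 0.9 [357. 234.] 1504 [0.457 0.006 0.02 ]
side bin_center 0.19 [290. 163.] 2280 [ 0.707 -0.23   0.02 ]
side bin_lip 0.82 [356. 234.] 1467 [0.459 0.006 0.02 ]
```

Run:
```python
import cv2
for n in ["scene0","side0"]:
    i=cv2.imread("pics/%s.png"%n)
    i=i[80:380,140:460] if n=="scene0" else i[100:400,220:540]
    cv2.imwrite("pics/%sc.png"%n,cv2.resize(i[:300],(800,750*800//800))[:750] if 0 else cv2.resize(i,(640,600),interpolation=cv2.INTER_CUBIC))
```

```text
(no output)
```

View pics/scene0c.png

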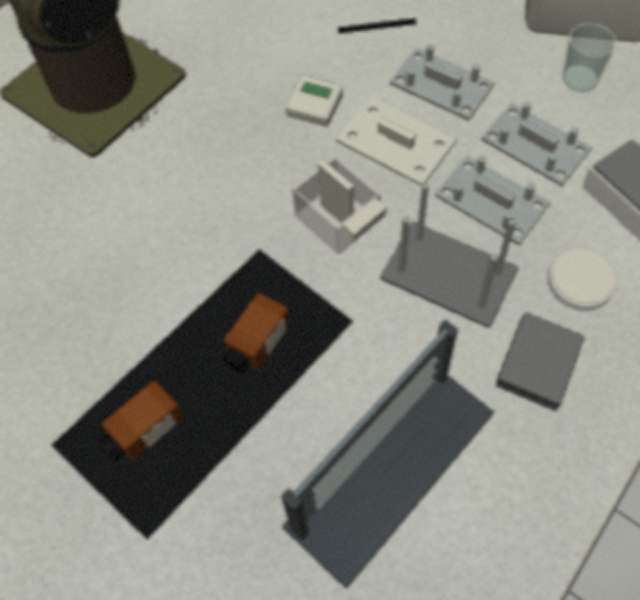

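View pics/side0c.png

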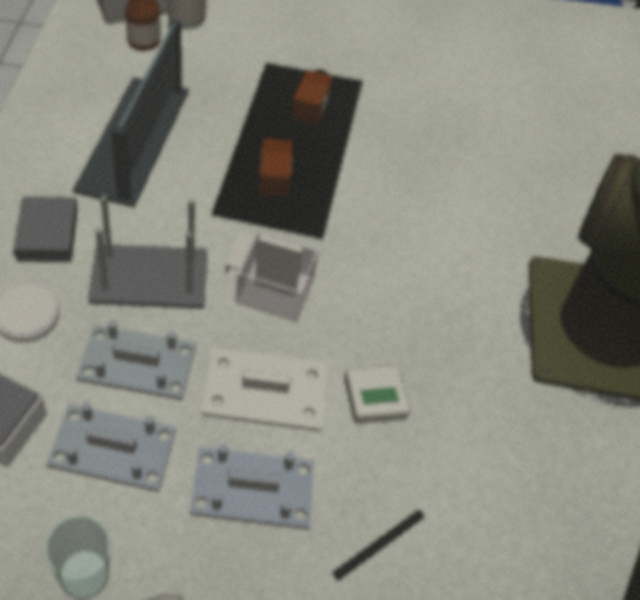

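```bash
cat > fit.py <<'E'
from h import *
from scipy.optimize import least_squares
import json
def fit(obs,x0):
    # obs: list of (pic, Nx2 px, Nx3 local pts) ; pose x,y,yaw
    def f(v):
        c,s=np.cos(v[2]),np.sin(v[2]);out=[]
        for p,px,L in obs:
            L=np.array(L,float);W=np.c_[v[0]+c*L[:,0]-s*L[:,1],v[1]+s*L[:,0]+c*L[:,1],L[:,2]]
            out.append((proj(p,W)-np.array(px,float)).ravel())
        return np.concatenate(out)
    o=least_squares(f,x0,loss="soft_l1");return o.x,np.sqrt(np.mean(f(o.x)**2))
E
cat > a.py <<'E'
from fit import *
A=snap("scene");B=snap("side")
S=lambda l:np.array(l)/2+[140,80]
D=lambda l:np.array(l)/2+[220,100]
def rect(hx,hy,z,o): return [[a*hx,b*hy,z] for a,b in o]
mm=(-1,-1);pm=(1,-1);pp=(1,1);mp=(-1,1)
o1=[mm,pm,pp,mp];o2=[pp,mp,mm,pm]
res={}
def go(n,sc,si,L1,L2,x0):
    v,e=fit([(A,S(sc),L1),(B,D(si),L2)],x0);print(n,np.round(v,4),round(e,2))
    for P,px,L in ((A,S(sc),L1),(B,D(si),L2)): print("   ",np.round(fit([(P,px,L)],v)[0],4))
    res[n]=v
go("tower",[(382,275),(490,325),(517,268),(405,220),(424,188),(511,225)],[(90,303),(207,305),(207,248),(105,197),(191,203),(98,233),(190,233)],
 rect(.08,.05,.012,[mm,pm,pp])+rect(.058,.028,.138,[mm,mp,pp]),rect(.08,.05,.012,[pp,mp,mm])+rect(.058,.028,.138,[pm,mm,pp,mp]),[.63,.04,0])
T={"A":([(390,78),(465,117),(494,85),(424,50)],[(192,513),(309,526),(314,453),(200,447)]),
"B":([(482,138),(563,181),(590,147),(520,107)],[(48,467),(158,488),(175,426),(72,405)]),
"C":([(436,197),(520,241),(550,205),(475,160)],[(78,360),(182,396),(195,344),(98,325)])}
for n,(a,b) in T.items(): go(n,a,b,rect(.07,.042,.008,o1),rect(.07,.042,.008,o2),[.5,.2,0])
go("cover",[(337,142),(422,182),(456,141),(378,100)],[(203,416),(322,428),(326,360),(214,348)],rect(.075,.048,.008,o1),rect(.075,.048,.008,o2),[.45,.2,0])
go("mat",[(53,444),(148,537),(351,321),(259,250)],[(212,215),(323,237),(362,80),(266,64)],rect(.085,.18,.004,o1),rect(.085,.18,.004,o2),[.45,-.2,0])
go("panel",[(294,493),(449,327)],[(120,125),(178,30)],[[0,-.125,.15],[0,.125,.15]],[[0,.125,.15],[0,-.125,.15]],[.65,-.25,0])
go("bin",[(293,196),(340,228),(338,160)],[(247,233),(316,248),(300,318),(237,300)],rect(.045,.04,.066,[mm,pm,mp]),rect(.045,.04,.066,[pm,mm,mp,pp]),[.45,.03,0])
for n,(c,b) in {"jar1":((237,358),(271,297)),"jar2":((118,455),(158,385))}.items():
    print(n,onz(A,*S(c),.03),onz(A,*S(b),.05))
# tool/camera geometry
w=snap("wrist");s=r.observe();Rt=Ro.from_quat(s["orientation"])
print("tool axes\n",np.round(Rt.as_matrix(),3))
print("cam in tool",np.round(Rt.inv().apply(-np.array(w["R"]).T@w["t"]-s["eef_pos"]),4),np.round(Rt.as_matrix().T@np.array(w["R"]).T,3).tolist())
E
python3 a.py
```

```text
tower [0.6265 0.0453 0.167 ] 1.16
    [0.6294 0.0422 0.1517]
    [0.6244 0.0475 0.1839]
A [0.432  0.3211 0.0747] 1.7
    [ 0.4352  0.323  -0.0122]
    [0.4307 0.3202 0.1032]
B [ 0.6097  0.3063 -0.006 ] 1.77
    [ 0.6131  0.3062 -0.027 ]
    [ 0.6075  0.3062 -0.0049]
C [ 0.6115  0.1803 -0.0218] 2.53
    [ 0.6158  0.1793 -0.009 ]
    [ 0.6077  0.1777 -0.0552]
cover [0.4395 0.1873 0.0744] 1.56
    [0.4447 0.186  0.0446]
    [0.4375 0.1874 0.0796]
mat [ 0.4681 -0.259  -0.0658] 0.89
    [ 0.4696 -0.259  -0.0686]
    [ 0.4667 -0.2595 -0.0648]
panel [ 0.6848 -0.2106 -0.111 ] 1.98
    [ 0.6873 -0.2088 -0.0981]
    [ 0.6823 -0.2161 -0.1131]
bin [ 0.4541  0.0324 -0.0935] 4.57
    [ 0.4596  0.0252 -0.1576]
    [ 0.4492  0.0591 -0.0354]
jar1 [ 0.48914732 -0.22319741  0.03      ] [ 0.47716495 -0.13994335  0.05      ]
jar2 [ 0.45733265 -0.39686176  0.03      ] [ 0.44392425 -0.31006545  0.05      ]
tool axes
 [[ 0.232 -0.    -0.973]
 [ 0.973 -0.     0.232]
 [-0.    -1.     0.   ]]
cam in tool [-0.0004 -0.1297  0.085 ] [[1.0, -0.0, 0.001], [-0.001, -0.328, 0.945], [0.0, -0.945, -0.328]]
```

View pics/wrist0.png

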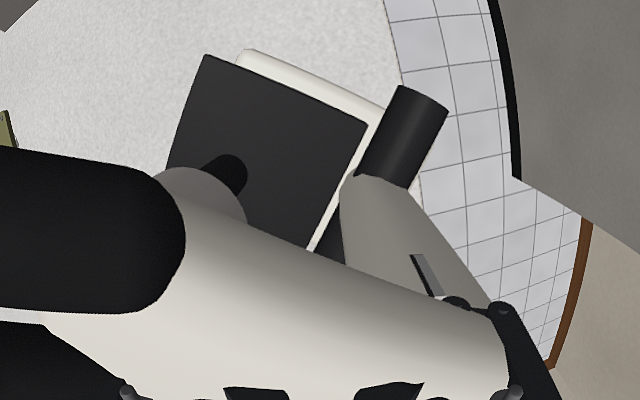

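Emit:
{"name": "step_arm", "arguments": {"steps": "0 0 0 0 -6 0 1; 0 0 0 0 -3 0 1; 0 0 0 -4.2 0 -4 1; 0 0 0 -4.2 0 -4 1; 0 0 0 -4.2 0 -4 1; 0 0 0 -4.2 0 -4 1; 0 0 0 -4.2 0 -4 1; 0 0 0 -4.2 0 -4 1"}}

```text
time_s: 2.1
eef_pos: [0.3262, 0.3299, 0.3356]
orientation: [0.555, 0.439, -0.438, -0.555]
ft_force: [0.9, -1.7, -0.2]
grip_width: 0.0855
```

Emit:
{"name": "step_arm", "arguments": {"steps": "0 0 0 -4.2 0 -4 1; 0 0 0 -4.2 0 -4 1; 0 0 0 -4.2 0 -4 1; 0 0 0 -4.2 0 -4 1; 0 -0.117 0 0 0 0 1; 0 -0.117 0 0 0 0 1; 0 0 0 0 0 0 1"}}

```text
time_s: 2.98
eef_pos: [0.4425, 0.1308, 0.3354]
orientation: [0.5, 0.5, -0.5, -0.5]
ft_force: [-1.1, -0.1, 0.7]
grip_width: 0.0853
```

```bash
cat >> h.py <<'E'
def delta(x,y,z,phi,s=None):
    """shift (tool x,y,z cm) in the CURRENT tool frame and rotation vector in tool frame to reach tool-down pose"""
    s=s or r.observe();R0=Ro.from_quat(s["orientation"]);p=np.array(s["eef_pos"])
    c,n=np.cos(phi),np.sin(phi);Rt=Ro.from_matrix(np.array([[c,0,-n],[n,0,c],[0,-1,0]]))
    d=np.array([x,y,z])-p
    print("to",np.round([x,y,z,np.degrees(phi)],4),"| rot",np.round((R0.inv()*Rt).as_rotvec(),4),"| shift cm before",np.round(R0.inv().apply(d)*100,2),"after-rot",np.round(Rt.inv().apply(d)*100,2))
# --- silhouettes
def box(x0,x1,y0,y1,z0,z1): return np.array([[a,b,c] for a in(x0,x1) for b in(y0,y1) for c in(z0,z1)])
def cyl(x,y,rad,z0,z1):
    t=np.linspace(0,2*np.pi,16,endpoint=False);return np.array([[x+rad*np.cos(a),y+rad*np.sin(a),z] for a in t for z in(z0,z1)])
def holes(n,z): return [cyl(a*.058,b*.028,.007,z,z+1e-5) for a in(-1,1) for b in(-1,1)]
rib=box(-.03,.03,-.006,.006,.008,.034)
M={"tier":[box(-.07,.07,-.042,.042,0,.008),rib]+[cyl(a*.04,b*.03,.006,.008,.036) for a in(-1,1) for b in(-1,1)],
"cover":[box(-.075,.075,-.048,.048,0,.008),rib],
"tower":[box(-.08,.08,-.05,.05,0,.012)]+[cyl(a*.058,b*.028,.0045,.012,.137) for a in(-1,1) for b in(-1,1)],
"bin":[box(-.045,.045,-.04,.04,0,.066),box(-.03,.03,-.005,.005,0,.106),box(.045,.065,-.03,.03,.062,.066),box(.061,.065,-.03,.03,.046,.066)],
"jar":[box(-.023,.023,-.047,.031,-.023,.023),np.c_[cyl(0,0,.016,.031,.047)[:,0],cyl(0,0,.016,.031,.047)[:,2],cyl(0,0,.016,.031,.047)[:,1]]],
"post":[cyl(a*.058,b*.028,.0045,.012,.137) for a in(-1,1) for b in(-1,1)]}
def world(L,v,z):
    c,s=np.cos(v[2]),np.sin(v[2]);return np.c_[v[0]+c*L[:,0]-s*L[:,1],v[1]+s*L[:,0]+c*L[:,1],L[:,2]+z]
def render(p,n,v,z=0,k=4):
    im=np.zeros((400,640),np.uint8)
    for L in M[n]:
        h=cv2.convexHull(np.round(proj(p,world(L,v,z))*16).astype(np.int32));cv2.fillConvexPoly(im,h,1,shift=4)
    return im>0
from scipy.optimize import minimize
def sil(p,n,v0,region,z=0,valid=None):
    def f(v):
        m=render(p,n,v,z)
        a,b=(m,region) if valid is None else (m&valid,region&valid)
        return -(a&b).sum()/max(1,(a|b).sum())
    v0=np.array(v0,float);best=None
    for st in(.02,.006,.002):
        S=np.array([v0]+[v0+d for d in np.diag([st,st,st*8])]);o=minimize(f,v0,method="Nelder-Mead",options=dict(initial_simplex=S,xatol=1e-5,fatol=1e-5));v0=o.x
    return v0,-o.fun
def outl(p,q,near=None):
    L=r.outline_of(p,q)
    if near is None: return L
    c=proj(p,[near])[0];L=[d for d in L if np.linalg.norm(np.array(d["centre"])-c)<45]
    return L[0] if L else None
def show(p,items,name,crop=None,s=1):
    im=cv2.cvtColor(p["img"],cv2.COLOR_RGB2BGR)
    for n,v,z in items:
        for L in M[n]:
            cv2.polylines(im,[cv2.convexHull(np.round(proj(p,world(L,v,z))*16).astype(np.int32))],True,(0,0,255),1,shift=4)
    if crop: im=im[crop[1]:crop[3],crop[0]:crop[2]]
    cv2.imwrite("pics/%s.png"%name,cv2.resize(im,None,fx=s,fy=s,interpolation=cv2.INTER_CUBIC))
E
cat > b.py <<'E'
from h import *
s=r.observe();print(s["time_s"],s["eef_pos"],s["orientation"],s["ft_force"])
p=snap("wrist");V={"tier A":(.432,.3211,.07),"tier B":(.6097,.3063,0),"tier C":(.6115,.1803,-.02),"cover":(.4395,.1873,.07),"tower":(.6265,.0453,.167),"bin":(.454,.0324,-.09)}
it=[]
for n,v in V.items():
    k=n.split()[0];q={"tier":"tier1_center","cover":"cover_center","tower":"tower","bin":"bin_center"}[k]
    d=outl(p,q,(v[0],v[1],.02))
    if d is None: print(n,"none",proj(p,[(v[0],v[1],.02)]));it.append((k,v,0));continue
    f,e=sil(p,k,v,d["region"]);print(n,round(d["confidence"],2),np.round(f,4),round(e,3));it.append((k,f,0))
show(p,it,"w1")
E
python3 b.py
```

```text
2.975 [0.44246851 0.13082469 0.33544323] [ 0.50046941  0.4996516  -0.49951142 -0.50036685] [-1.09991546 -0.09596799  0.66002826]
tier A none [[445.0156483 145.4491618]]
tier B none [[423.9295279  248.86096092]]
tier C none [[351.05969341 251.83220487]]
cover 0.69 [0.4395 0.1871 0.0626] 0.955
tower 0.92 [0.6279 0.0434 0.1581] 0.928
bin 0.91 [ 0.4507  0.0277 -0.1606] 0.968
```

View pics/w1.png

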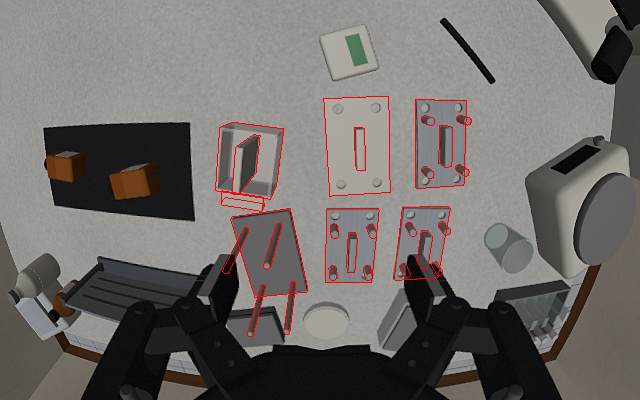

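Emit:
{"name": "step_arm", "arguments": {"steps": "0 0 0 1.2 3.5 -4.2 1; 0 0 0 1.2 3.5 -4.2 1; 0 0 0 1.2 3.5 -4.2 1; 0 0 0 1.3 3.5 -4.2 1; 0 0 0 0 0 0 1"}}

```text
time_s: 3.95
eef_pos: [0.6097, 0.1802, 0.1885]
orientation: [-0.498, -0.497, 0.503, 0.502]
ft_force: [-0.1, -0.5, 0.6]
grip_width: 0.0852
```

```bash
cat > c.py <<'E'
from h import *
import sys
def look(V,name=None,verbose=1):
    """V: dict name->(x,y,yaw[,z]); fit each in wrist picture"""
    s=r.observe();print("t",round(s["time_s"],2),np.round(s["eef_pos"],4),"F",np.round(s["ft_force"],1),"w",round(s["grip_width"],4))
    p=snap("wrist");it=[];out={}
    yy,xx=np.mgrid[:400,:640]
    for n,v in V.items():
        k=n.split()[0];q={"tier":"tier1_center","cover":"cover_center","tower":"tower","bin":"bin_center","jar":"jar1_center"}[k]
        z=v[3] if len(v)>3 else 0;v=v[:3]
        L=outl(p,q);m0=render(p,k,v,z)
        L=[d for d in L if (d["region"]&m0).sum()>.3*m0.sum()*0.5]
        if not L: print(n,"none");it.append((k,v,z));out[n]=v;continue
        L.sort(key=lambda d:-(d["region"]&m0).sum()/(d["region"]|m0).sum());d=L[0]
        near=cv2.dilate(m0.astype(np.uint8),np.ones((41,41)))>0
        f,e=sil(p,k,v,d["region"]&near,z);print(n,round(d["confidence"],2),np.round(f,4),"iou",round(e,3));it.append((k,f,z));out[n]=f
    if name: show(p,it,name)
    return p,out
E
python3 - <<'E'
from c import *
p,o=look({"tier C":(.6115,.1803,-.02),"tier B":(.6097,.3063,0),"tower":(.628,.0434,.158)},"w2")
v=o["tier C"];delta(v[0],v[1],.025,np.pi/2+v[2])
E
```

```text
t 3.95 [0.6097 0.1802 0.1885] F [-0.1 -0.5  0.6] w 0.0852
tier C none
tier B none
tower 0.88 [0.6271 0.0414 0.1691] iou 0.908
to [6.11500e-01 1.80300e-01 2.50000e-02 8.88541e+01] | rot [0.003  0.0203 0.0006] | shift cm before [-0.   17.26 -0.04] after-rot [ 1.000e-02  1.726e+01 -9.000e-02]
```

View pics/w2.png

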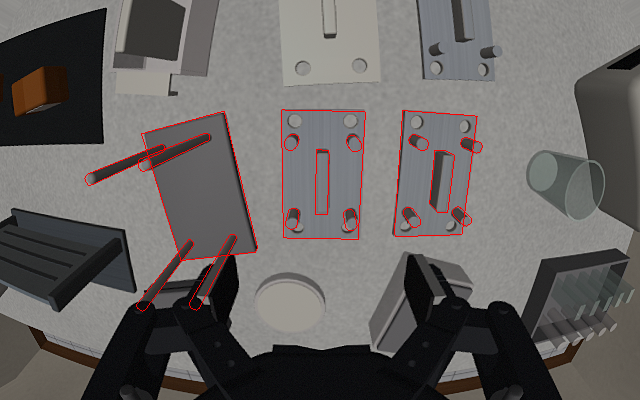

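```bash
cat > edit.py <<'E'
s=open("c.py").read()
s=s.replace('''        if not L: print(n,"none");it.append((k,v,z));out[n]=v;continue
''','''        if not L: L=[dict(region=gc(p,m0),confidence=-1)]
''').replace("def look",'''def gc(p,m0):
    m0=m0.astype(np.uint8);K=lambda n:np.ones((n,n),np.uint8)
    mk=np.full((400,640),cv2.GC_BGD,np.uint8);mk[cv2.dilate(m0,K(13))>0]=cv2.GC_PR_BGD;mk[m0>0]=cv2.GC_PR_FGD;mk[cv2.erode(m0,K(13))>0]=cv2.GC_FGD
    near=cv2.dilate(m0,K(45))>0;ys,xs=np.where(near);y0,y1,x0,x1=ys.min(),ys.max(),xs.min(),xs.max()
    sub=np.ascontiguousarray(mk[y0:y1,x0:x1]);cv2.grabCut(np.ascontiguousarray(p["img"][y0:y1,x0:x1]),sub,None,np.zeros((1,65)),np.zeros((1,65)),4,cv2.GC_INIT_WITH_MASK)
    o=np.zeros((400,640),bool);o[y0:y1,x0:x1]=(sub==1)|(sub==3);return o
def look''')
open("c.py","w").write(s)
E
python3 edit.py
python3 - <<'E'
from c import *
p,o=look({"tier C":(.6115,.1803,-.02),"tier B":(.6097,.3063,0),"tower":(.628,.0434,.158)},"w3")
v=o["tier C"];delta(v[0],v[1],.025,np.pi/2+v[2])
E
```

```text
t 4.15 [0.6106 0.1802 0.1976] F [-1.  -0.6  0.4] w 0.0854
tier C -1 [ 0.6093  0.1809 -0.0027] iou 0.994
tier B -1 [ 0.6098  0.3064 -0.0269] iou 0.983
tower 0.55 [0.6273 0.0414 0.1642] iou 0.92
to [6.09300e-01 1.80900e-01 2.50000e-02 8.98439e+01] | rot [0.0035 0.0029 0.0007] | shift cm before [ 0.07 17.27  0.18] after-rot [ 0.08 17.27  0.12]
```

Emit:
{"name": "step_arm", "arguments": {"steps": "0 0 0 0.08 6 0.15 1; 0 0 0 0 6 0 1; 0 0 0 0 4 0 1; 0 0 0 0 1.1 0 1; 0 0 0 0 0 0 -1; 0 0 0 0 0 0 -1; 0 0 0 0 0 0 -1; 0 0 0 0 0 0 -1", "newtons": 60}}

```text
time_s: 5.35
eef_pos: [0.6097, 0.181, 0.0257]
orientation: [0.5, 0.501, -0.499, -0.5]
ft_force: [0.7, 0.0, 0.0]
grip_width: 0.0122
```

Run:
```python
from c import *
s=r.observe();print(s["eef_pos"],s["orientation"],s["grip_width"],s["ft_force"])
delta(.627,.0414,.200,np.pi/2+.164)
```

```text
[0.60969904 0.1810489  0.02566414] [ 0.5003599   0.50067614 -0.49942931 -0.49953352] 0.012230559575071645 [0.67359342 0.04610826 0.03096056]
to [6.27000e-01 4.14000e-02 2.00000e-01 9.93965e+01] | rot [ 0.0021 -0.1638  0.0002] | shift cm before [-13.96 -17.44  -1.76] after-rot [-14.06 -17.43   0.57]
```

Emit:
{"name": "step_arm", "arguments": {"steps": "0 0 0 0 -5.5 0 -1; 0 0 0 0 -6 0 -1; 0 0 0 0 -5.5 0 -1; 0 -0.082 0 0 0 0 -1; 0 -0.082 0 0 0 0 -1; 0 0 0 -4.7 0 0.2 -1; 0 0 0 -4.7 0 0.2 -1; 0 0 0 -4.7 0 0.2 -1"}}

```text
time_s: 6.35
eef_pos: [0.6257, 0.0396, 0.1941]
orientation: [-0.457, -0.539, 0.54, 0.457]
ft_force: [-0.4, 1.0, -2.2]
grip_width: 0.0108
```

Emit:
{"name": "step_arm", "arguments": {"steps": "0 0 0 0 0 0 -1; 0 0 0 0 0 0 -1"}}

```text
time_s: 6.6
eef_pos: [0.6257, 0.0409, 0.194]
orientation: [-0.457, -0.539, 0.539, 0.458]
ft_force: [-1.1, -0.6, -2.4]
grip_width: 0.0108
```

Run:
```python
from c import *
s=r.observe();e=s["eef_pos"];R=Ro.from_quat(s["orientation"]).as_matrix();print(R.round(3).tolist())
yaw=np.arctan2(R[1,0],R[0,0])-np.pi/2
p,o=look({"tier C":(e[0],e[1],yaw,e[2]-.0257),"tower":(.6273,.0414,.164)},"w4")
v=o["tier C"];print("plate rel tcp",v-[e[0],e[1],yaw])
```

```text
[[-0.163, -0.001, -0.987], [0.987, 0.0, -0.163], [0.001, -1.0, 0.001]]
t 6.6 [0.6257 0.0409 0.194 ] F [-1.1 -0.6 -2.4] w 0.0108
tier C -1 [0.626  0.0407 0.1634] iou 0.943
tower 0.65 [0.6258 0.0437 0.1626] iou 0.171
plate rel tcp [ 0.000306   -0.00024106 -0.00024891]
```

View pics/w4.png

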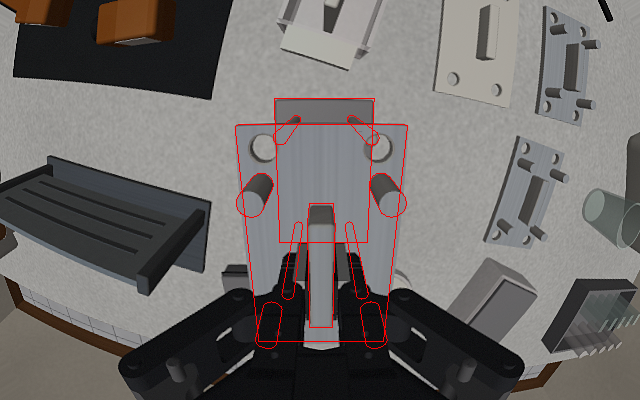

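Emit:
{"name": "step_arm", "arguments": {"steps": "0 0 0 0.06 1 -0.13 -1; 0 0 0 0 1.5 0 -1; 0 0 0 0 1 0 -1; 0 0 0 0 0.8 0 -1; 0 0 0 0 0.5 0 -1"}}

```text
time_s: 7.38
eef_pos: [0.627, 0.0416, 0.1454]
orientation: [-0.457, -0.539, 0.54, 0.458]
ft_force: [-0.2, -0.5, -1.6]
grip_width: 0.0105
```

Run:
```python
from c import *
s=r.observe();e=s["eef_pos"];print(e,s["ft_force"],s["ft_torque"])
R=Ro.from_quat(s["orientation"]).as_matrix()
yaw=np.arctan2(R[1,0],R[0,0])-np.pi/2
p=snap("wrist");show(p,[("tier",(e[0],e[1],yaw),e[2]-.0257),("tower",(.6272,.0416,.165),0)],"w5",(200,80,440,360),2)
```

```text
[0.62697427 0.04159205 0.14542074] [-0.19218938 -0.45548711 -1.64424535] [ 0.0162266  -0.05651136  0.0109951 ]
```

View pics/w5.png

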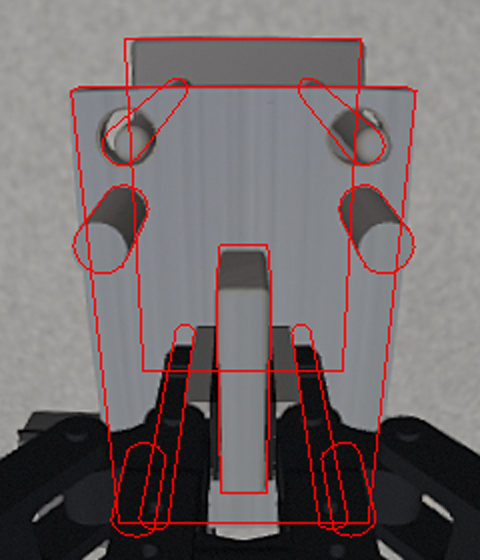

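Emit:
{"name": "step_arm", "arguments": {"steps": "0 0 0 0 2 0 -1; 0 0 0 0 2.5 0 -1; 0 0 0 0 2.5 0 -1; 0 0 0 0 2 0 -1; 0 0 0 0 1 0 -1; 0 0 0 0 0.6 0 -1; 0 0 0 0 0.3 0 -1; 0 0 0 0 0 0 -1"}}

```text
time_s: 8.43
eef_pos: [0.6279, 0.0416, 0.0382]
orientation: [0.458, 0.54, -0.539, -0.457]
ft_force: [-0.2, -0.0, -1.8]
grip_width: 0.0108
```

Emit:
{"name": "step_arm", "arguments": {"steps": "0 0 0 0 0 0 1; 0 0 0 0 0 0 1; 0 0 0 0 0 0 1; 0 0 0 0 -5 0 1; 0 0 0 0 -6 0 1; 0 0 0 0 -4.5 0 1; 0 0.096 0 0 0 0 1; 0 0.096 0 0 0 0 1"}}

```text
time_s: 9.43
eef_pos: [0.6277, 0.0416, 0.1939]
orientation: [0.508, 0.493, -0.492, -0.507]
ft_force: [-0.2, -0.5, -0.1]
grip_width: 0.0859
```

Emit:
{"name": "step_arm", "arguments": {"steps": "0 0 0 5.3 0 0.5 1; 0 0 0 5.3 0 0.5 1; 0 0 0 5.3 0 0.5 1; 0 0 0 5.3 0 0.5 1; 0 0 0 5.25 0 0.5 1; 0 0 0 0 0 0 1"}}

```text
time_s: 10.18
eef_pos: [0.6088, 0.3101, 0.1923]
orientation: [-0.506, -0.494, 0.494, 0.506]
ft_force: [0.3, -0.2, 0.4]
grip_width: 0.0854
```

Run:
```python
from c import *
p,o=look({"tier B":(.6098,.3064,-.027),"tier D":(.6272,.0416,.165,.012)},"w6")
v=o["tier B"];delta(v[0],v[1],.0255,np.pi/2+v[2])
```

```text
t 10.18 [0.6088 0.3101 0.1923] F [ 0.3 -0.2  0.4] w 0.0854
tier B -1 [ 0.6093  0.3044 -0.0241] iou 0.995
tier D -1 [0.6302 0.0328 0.1759] iou 0.854
to [6.09300e-01 3.04400e-01 2.55000e-02 8.86181e+01] | rot [-0.0002 -0.0037 -0.0006] | shift cm before [-0.17 16.67  0.02] after-rot [-0.17 16.67  0.03]
```

View pics/w6.png

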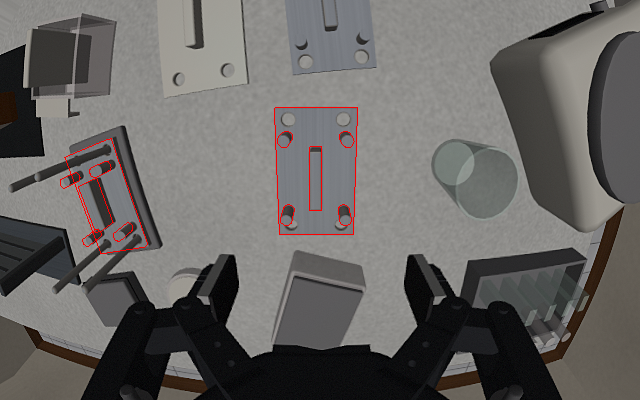

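Emit:
{"name": "step_arm", "arguments": {"steps": "0 0 0 -0.06 6 0 1; 0 0 0 0 6 0 1; 0 0 0 0 3.5 0 1; 0 0 0 0 1.1 0 1; 0 0 0 0 0 0 -1; 0 0 0 0 0 0 -1; 0 0 0 0 0 0 -1; 0 0 0 0 0 0 -1"}}

```text
time_s: 11.32
eef_pos: [0.6102, 0.3063, 0.0277]
orientation: [0.507, 0.494, -0.493, -0.506]
ft_force: [0.0, -2.0, 1.0]
grip_width: 0.0125
```

Run:
```python
from c import *
s=r.observe();print(s["eef_pos"],s["grip_width"],s["ft_force"])
delta(.6272,.0416,.195,np.pi/2+.165)
```

```text
[0.61024503 0.3063043  0.02771166] 0.012531776354773068 [ 0.00797343 -1.97792329  1.01231869]
to [6.27200e-01 4.16000e-02 1.95000e-01 9.94538e+01] | rot [ 0.0019 -0.1925  0.0002] | shift cm before [-26.41 -16.73  -2.45] after-rot [-26.39 -16.73   2.68]
```

Emit:
{"name": "step_arm", "arguments": {"steps": "0 0 0 0 -5.5 0 -1; 0 0 0 0 -6 0 -1; 0 0 0 0 -5.5 0 -1; 0 -0.096 0 0 0 0 -1; 0 -0.096 0 0 0 0 -1; 0 0 0 -5.3 0 0.53 -1; 0 0 0 -5.3 0 0.53 -1; 0 0 0 -5.3 0 0.53 -1"}}

```text
time_s: 12.32
eef_pos: [0.6193, 0.1453, 0.1959]
orientation: [-0.457, -0.539, 0.54, 0.457]
ft_force: [-0.5, -0.4, -2.6]
grip_width: 0.0106
```

Emit:
{"name": "step_arm", "arguments": {"steps": "0 0 0 -5.3 0 0.53 -1; 0 0 0 -5.2 0 0.53 -1; 0 0 0 0 0 0 -1; 0 0 0 0 0 0 -1"}}

```text
time_s: 12.82
eef_pos: [0.6262, 0.0415, 0.196]
orientation: [-0.457, -0.539, 0.539, 0.458]
ft_force: [-0.5, 0.3, -1.2]
grip_width: 0.0106
```

```bash
cat > held.py <<'E'
from c import *
import sys
h=float(sys.argv[1]);k=sys.argv[2];T=(.6272,.0416,.165)
s=r.observe();R=Ro.from_quat(s["orientation"]).as_matrix();e=s["eef_pos"]
yaw=np.arctan2(R[1,0],R[0,0])-np.pi/2
p=snap("wrist");print(np.round(e,4),round(yaw,4),"F",np.round(s["ft_force"],1),"Rz",np.round(R[2],3))
# front edge fit: rows above gripper only
m0=render(p,k,(e[0],e[1],yaw),e[2]-h);valid=np.zeros((400,640),bool);valid[:250]=True
reg=gc(p,m0);v,q=sil(p,k,(e[0],e[1],yaw),reg,e[2]-h,valid);print("held",np.round(v,4),round(q,3),"rel",np.round(v-[e[0],e[1],yaw],4))
delta(T[0]+e[0]-v[0],T[1]+e[1]-v[1],e[2],np.pi/2+T[2])
if len(sys.argv)>3: show(p,[(k,v,e[2]-h),("tower",T,0)],sys.argv[3],(200,80,440,360),2)
E
python3 held.py .0277 tier w7
```

```text
[0.6262 0.0415 0.196 ] 0.1638 F [-0.5  0.3 -1.2] Rz [ 0.001 -1.     0.001]
held [0.6256 0.0411 0.1588] 0.974 rel [-0.0007 -0.0004 -0.0049]
to [6.27900e-01 4.20000e-02 1.96000e-01 9.94538e+01] | rot [-0.0005 -0.0001  0.0005] | shift cm before [-0.04  0.01 -0.16] after-rot [-0.04  0.01 -0.16]
```

View pics/w7.png

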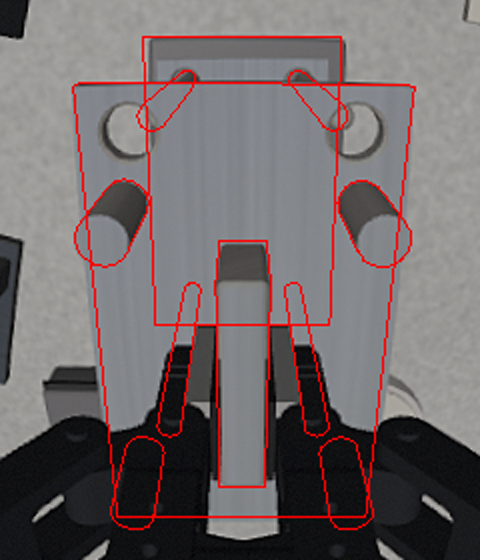

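Emit:
{"name": "step_arm", "arguments": {"steps": "0 0 0 0.03 1 -0.2 -1; 0 0 0 0 1.5 0 -1; 0 0 0 0 1 0 -1; 0 0 0 0 0.8 0 -1; 0 0 0 0 0.7 0 -1"}}

```text
time_s: 13.5
eef_pos: [0.6284, 0.042, 0.1456]
orientation: [-0.457, -0.539, 0.539, 0.457]
ft_force: [0.6, 0.1, -1.6]
grip_width: 0.0104
```

Emit:
{"name": "step_arm", "arguments": {"steps": "0 0 0 0 2 0 -1; 0 0 0 0 2 0 -1; 0 0 0 0 1.5 0 -1; 0 0 0 0 0.9 0 -1; 0 0 0 0 0.4 0 -1; 0 0 0 0 0.2 0 -1; 0 0 0 0 0.1 0 -1; 0 0 0 0 0 0 -1"}}

```text
time_s: 14.5
eef_pos: [0.6289, 0.042, 0.0759]
orientation: [0.458, 0.54, -0.539, -0.457]
ft_force: [0.4, -0.1, -2.2]
grip_width: 0.0109
```

Emit:
{"name": "step_arm", "arguments": {"steps": "0 0 0 0 0 0 1; 0 0 0 0 0 0 1; 0 0 0 0 0 0 1; 0 0 0 0 -6 0 1; 0 0 0 0 -5.5 0 1; 0 0.095 0 0 0 0 1; 0 0 0 4.87 0 2.95 1; 0 0 0 4.87 0 2.95 1"}}

```text
time_s: 15.5
eef_pos: [0.5624, 0.1356, 0.1907]
orientation: [0.483, 0.517, -0.516, -0.483]
ft_force: [0.2, 0.3, -0.4]
grip_width: 0.0851
```

Emit:
{"name": "step_arm", "arguments": {"steps": "0 0 0 4.87 0 2.95 1; 0 0 0 4.87 0 2.95 1; 0 0 0 4.87 0 2.95 1; 0 0 0 4.87 0 2.95 1; 0 0 0 0 0 0 1; 0 0 0 0 0 0 1"}}

```text
time_s: 16.25
eef_pos: [0.4319, 0.3211, 0.1905]
orientation: [0.482, 0.517, -0.517, -0.482]
ft_force: [0.3, -0.3, 1.2]
grip_width: 0.0856
```

Run:
```python
from c import *
p,o=look({"tier A":(.432,.3211,.07),"cover":(.4395,.1871,.0626)},"w8")
v=o["tier A"];delta(v[0],v[1],.0255,np.pi/2+v[2])
```

```text
t 16.25 [0.4319 0.3211 0.1905] F [ 0.3 -0.3  1.2] w 0.0856
tier A 0.94 [0.4328 0.3205 0.078 ] iou 0.953
cover 0.75 [0.4395 0.1846 0.0582] iou 0.963
to [4.32800e-01 3.20500e-01 2.55000e-02 9.44719e+01] | rot [ 0.0002 -0.0108 -0.0002] | shift cm before [ 0.03 16.48 -0.02] after-rot [ 0.03 16.48 -0.03]
```

View pics/w8.png

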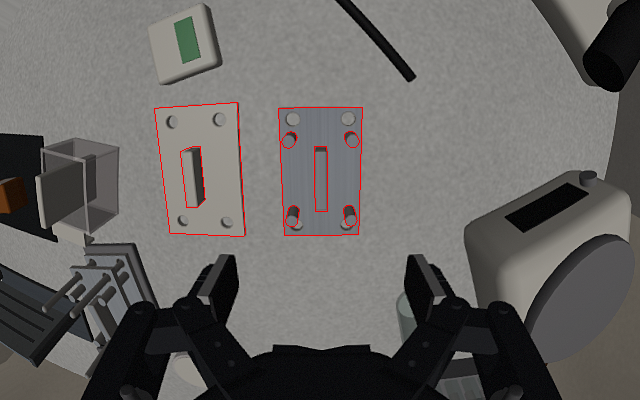

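Emit:
{"name": "step_arm", "arguments": {"steps": "0 -0.01 0 0 6 0 1; 0 0 0 0 6 0 1; 0 0 0 0 3.4 0 1; 0 0 0 0 1 0 1; 0 0 0 0 0 0 -1; 0 0 0 0 0 0 -1; 0 0 0 0 0 0 -1; 0 0 0 0 0 0 -1"}}

```text
time_s: 17.4
eef_pos: [0.4324, 0.3215, 0.0275]
orientation: [0.48, 0.52, -0.519, -0.48]
ft_force: [-0.7, -7.8, 1.6]
grip_width: 0.0123
```

Run:
```python
from c import *
s=r.observe();print(s["eef_pos"],s["grip_width"],s["ft_force"])
delta(.628,.042,.195,np.pi/2+.165)
```

```text
[0.43236417 0.32154214 0.02746388] 0.012269037367653713 [-0.7432851  -7.75983512  1.60101492]
to [6.28000e-01 4.20000e-02 1.95000e-01 9.94538e+01] | rot [ 0.0018 -0.0856  0.0006] | shift cm before [-29.41 -16.74 -17.31] after-rot [-30.79 -16.75 -14.71]
```

Emit:
{"name": "step_arm", "arguments": {"steps": "0 0 0 0 -5.5 0 -1; 0 0 0 0 -6 0 -1; 0 0 0 0 -5.3 0 -1; 0 -0.086 0 0 0 0 -1; 0 0 0 -5.1 0 -2.45 -1; 0 0 0 -5.1 0 -2.45 -1; 0 0 0 -5.1 0 -2.45 -1; 0 0 0 -5.1 0 -2.45 -1"}}

```text
time_s: 18.4
eef_pos: [0.5623, 0.1346, 0.194]
orientation: [-0.457, -0.54, 0.54, 0.457]
ft_force: [1.0, 1.1, -2.0]
grip_width: 0.0106
```

Emit:
{"name": "step_arm", "arguments": {"steps": "0 0 0 -5.1 0 -2.45 -1; 0 0 0 -5.2 0 -2.45 -1; 0 0 0 0 0 0 -1; 0 0 0 0 0 0 -1"}}

```text
time_s: 18.9
eef_pos: [0.6266, 0.0427, 0.1935]
orientation: [-0.457, -0.539, 0.54, 0.458]
ft_force: [-0.6, 1.1, -1.5]
grip_width: 0.0107
```

```bash
python3 held.py .0275 tier w9
```

```text
[0.6266 0.0427 0.1935] 0.1647 F [-0.6  1.1 -1.5] Rz [ 0.001 -1.     0.002]
held [0.6262 0.0424 0.1636] 0.97 rel [-0.0003 -0.0003 -0.0011]
to [6.27500e-01 4.19000e-02 1.93500e-01 9.94538e+01] | rot [-0.0012  0.0007  0.0006] | shift cm before [-0.15  0.02 -0.09] after-rot [-0.15  0.02 -0.09]
```

Emit:
{"name": "step_arm", "arguments": {"steps": "0 0 0 -0.1 1 -0.15 -1; 0 0 0 0 1.3 0 -1; 0 0 0 0 1 0 -1; 0 0 0 0 0.8 0 -1; 0 0 0 0 0.4 0 -1"}}

```text
time_s: 19.58
eef_pos: [0.6285, 0.0419, 0.1483]
orientation: [-0.457, -0.539, 0.54, 0.457]
ft_force: [0.6, -0.1, -2.2]
grip_width: 0.0106
```

Emit:
{"name": "step_arm", "arguments": {"steps": "0 0 0 0 1 0 -1; 0 0 0 0 1 0 -1; 0 0 0 0 0.9 0 -1; 0 0 0 0 0.4 0 -1; 0 0 0 0 0.2 0 -1; 0 0 0 0 0.2 0 -1; 0 0 0 0 0 0 -1"}}

```text
time_s: 20.45
eef_pos: [0.629, 0.0418, 0.1125]
orientation: [0.457, 0.54, -0.54, -0.457]
ft_force: [-0.3, 0.4, -2.2]
grip_width: 0.0105
```

Emit:
{"name": "step_arm", "arguments": {"steps": "0 0 0 0 0.1 0 -1; 0 0 0 0 0 0 1; 0 0 0 0 0 0 1; 0 0 0 0 0 0 1; 0 0 0 0 -4 0 1; 0 0 0 0 -4 0 1; 0 0.105 0 0 0 0 1"}}

```text
time_s: 21.32
eef_pos: [0.6315, 0.0418, 0.1969]
orientation: [0.488, 0.516, -0.512, -0.483]
ft_force: [0.2, 0.7, 0.0]
grip_width: 0.0854
```

Emit:
{"name": "step_arm", "arguments": {"steps": "0 0 0 3.88 0 4.5 1; 0 0 0 3.88 0 4.5 1; 0 0 0 3.88 0 4.5 1; 0 0 0 3.88 0 4.5 1; 0 0 0 0 0 0 1; 0 0 0 0 0 0 1"}}

```text
time_s: 22.08
eef_pos: [0.4402, 0.186, 0.1919]
orientation: [0.485, 0.515, -0.515, -0.484]
ft_force: [0.1, -0.5, 0.2]
grip_width: 0.0858
```

Run:
```python
from c import *
p,o=look({"cover":(.4395,.1862,.06),"bin":(.4507,.0277,-.16)},"w10")
v=o["cover"];delta(v[0],v[1],.0255,np.pi/2+v[2])
```

```text
t 22.07 [0.4402 0.186  0.1919] F [ 0.1 -0.5  0.2] w 0.0858
cover 0.98 [0.4395 0.1862 0.0538] iou 0.962
bin 0.69 [ 0.4508  0.0265 -0.1622] iou 0.985
to [4.39500e-01 1.86200e-01 2.55000e-02 9.30805e+01] | rot [ 0.0004  0.005  -0.0001] | shift cm before [ 0.09 16.61  0.13] after-rot [ 0.09 16.61  0.12]
```

View pics/w10.png

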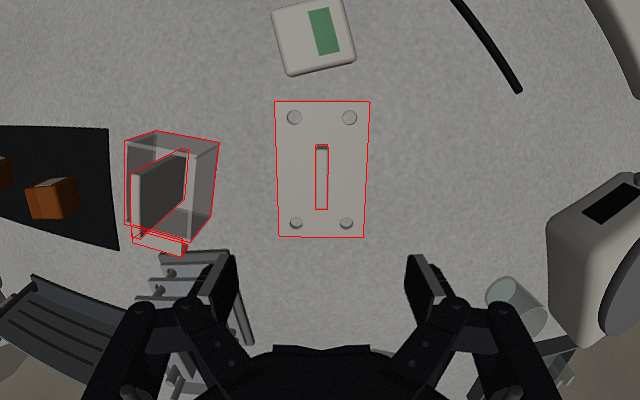

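Emit:
{"name": "step_arm", "arguments": {"steps": "0 0.005 0 0.03 6 0.1 1; 0 0 0 0 6 0 1; 0 0 0 0 3.4 0 1; 0 0 0 0 1.1 0 1; 0 0 0 0 0 0 -1; 0 0 0 0 0 0 -1; 0 0 0 0 0 0 -1; 0 0 0 0 0 0 -1"}}

```text
time_s: 23.22
eef_pos: [0.4395, 0.1864, 0.0274]
orientation: [0.486, 0.514, -0.513, -0.486]
ft_force: [0.2, -0.2, 0.6]
grip_width: 0.0122
```

Run:
```python
from c import *
s=r.observe();print(s["eef_pos"],s["grip_width"],s["ft_force"])
delta(.6285,.042,.195,np.pi/2+.165)
for n,c in(("scene",(300,130,430,260)),("side",(230,140,360,270))):
    p=snap(n);T=(.6278,.0418,.165);show(p,[("tier",T,.084),("post",T,0)],n+"1",c,3)
a=cv2.imread("pics/scene1.png");b=cv2.imread("pics/side1.png");cv2.imwrite("pics/ss1.png",np.hstack([a,b]))
```

```text
[0.4395477  0.18641394 0.02740389] 0.012200672111322164 [ 0.21417314 -0.24214801  0.56947572]
to [6.28500e-01 4.20000e-02 1.95000e-01 9.94538e+01] | rot [ 0.002  -0.1097  0.0004] | shift cm before [-15.46 -16.73 -18.1 ] after-rot [-17.35 -16.76 -16.27]
```

View pics/ss1.png

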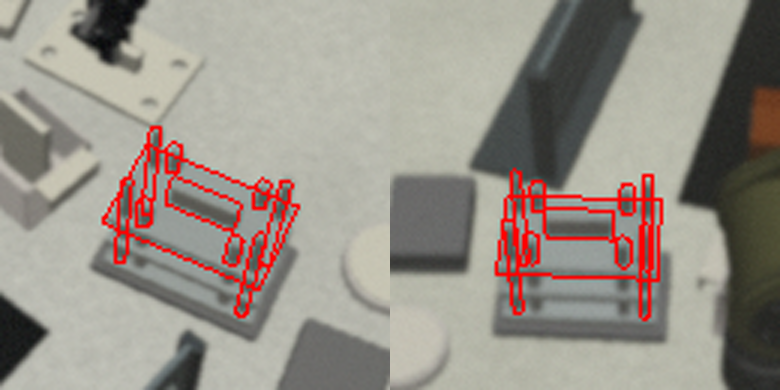

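Emit:
{"name": "step_arm", "arguments": {"steps": "0 0 0 0 -5.5 0 -1; 0 0 0 0 -6 0 -1; 0 0 0 0 -5.5 0 -1; 0 -0.11 0 0 0 0 -1; 0 0 0 -4.34 0 -4.07 -1; 0 0 0 -4.34 0 -4.07 -1; 0 0 0 -4.34 0 -4.07 -1; 0 0 0 -4.34 0 -4.07 -1"}}

```text
time_s: 24.32
eef_pos: [0.6288, 0.0405, 0.1955]
orientation: [-0.457, -0.539, 0.54, 0.457]
ft_force: [0.2, 0.9, -1.2]
grip_width: 0.0104
```

Emit:
{"name": "step_arm", "arguments": {"steps": "0 0 0 0 0 0 -1; 0 0 0 0 0 0 -1"}}

```text
time_s: 24.58
eef_pos: [0.6272, 0.0417, 0.1951]
orientation: [-0.456, -0.539, 0.54, 0.458]
ft_force: [-0.6, 0.7, -2.4]
grip_width: 0.0107
```

```bash
python3 held.py .0274 cover
```

```text
[0.6272 0.0417 0.1951] 0.1648 F [-0.6  0.7 -2.4] Rz [ 0.001 -1.     0.002]
held [0.6267 0.0418 0.1707] 0.961 rel [-0.0005  0.0001  0.0059]
to [6.27700e-01 4.15000e-02 1.95100e-01 9.94538e+01] | rot [-0.0017  0.0006  0.0006] | shift cm before [-0.09  0.04 -0.06] after-rot [-0.09  0.04 -0.06]
```

Emit:
{"name": "step_arm", "arguments": {"steps": "0 0 0 0 1 -0.12 -1; 0 0 0 0 1.3 0 -1; 0 0 0 0 1 0 -1; 0 0 0 0 0.6 0 -1; 0 0 0 0 0.4 0 -1; 0 0 0 0 0.3 0 -1; 0 0 0 0 0.2 0 -1; 0 0 0 0 0 0 -1"}}

```text
time_s: 25.62
eef_pos: [0.6292, 0.0418, 0.1483]
orientation: [0.457, 0.54, -0.54, -0.457]
ft_force: [0.6, -0.0, -3.0]
grip_width: 0.0109
```

Emit:
{"name": "step_arm", "arguments": {"steps": "0 0 0 0 0.1 0 -1; 0 0 0 0 0 0 1; 0 0 0 0 0 0 1; 0 0 0 0 0 0 1; 0 0 0 0 -6 0 1; 0 0 0 0 -2 0 1; 0 0.163 0 0 0 0 1; 0 0.163 0 0 0 0 1"}}

```text
time_s: 26.62
eef_pos: [0.6293, 0.0419, 0.2279]
orientation: [0.54, 0.457, -0.457, -0.54]
ft_force: [0.1, -0.5, -0.4]
grip_width: 0.0853
```

Emit:
{"name": "step_arm", "arguments": {"steps": "0 0 0 -1.4 0 5.75 1; 0 0 0 -1.4 0 5.75 1; 0 0 0 -1.5 0 5.75 1; 0 0 0 0 0 0 1; 0 0 0 0 0 0 1"}}

```text
time_s: 27.25
eef_pos: [0.4524, 0.027, 0.228]
orientation: [0.539, 0.459, -0.458, -0.538]
ft_force: [0.5, 0.7, -1.1]
grip_width: 0.085
```

Run:
```python
from c import *
p,o=look({"bin":(.4508,.0265,-.162)})
v=o["bin"];delta(v[0],v[1],.087,np.pi/2+v[2])
print([(d["confidence"],d["centre"]) for d in r.outline_of(p,"jar1_center")])
show(p,[("bin",v,0),("cover",(.628,.0418,.165),.12)],"w11",(0,0,400,400),1.5)
```

```text
t 27.25 [0.4524 0.027  0.228 ] F [ 0.5  0.7 -1.1] w 0.085
bin -1 [ 0.4517  0.0272 -0.1586] iou 0.905
to [4.51700e-01 2.72000e-02 8.70000e-02 8.09124e+01] | rot [ 0.0012 -0.0021  0.0001] | shift cm before [-1.00e-02  1.41e+01  1.70e-01] after-rot [-1.00e-02  1.41e+01  1.60e-01]
[(0.74, [161.0, 219.9]), (0.24, [197.5, 357.8])]
```

View pics/w11.png

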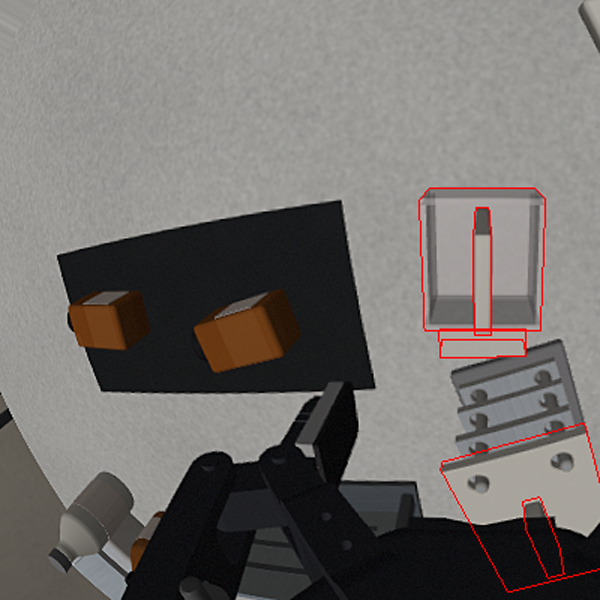

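Emit:
{"name": "step_arm", "arguments": {"steps": "0 0 0 0 6 0.1 1; 0 0 0 0 5 0 1; 0 0 0 0 3.1 0 1; 0 0 0 0 0 0 -1; 0 0 0 0 0 0 -1; 0 0 0 0 0 0 -1; 0 0 0 0 0 0 -1; 0 0 0 0 0 0 -1"}}

```text
time_s: 28.4
eef_pos: [0.4521, 0.0274, 0.0878]
orientation: [0.539, 0.459, -0.457, -0.538]
ft_force: [0.1, 1.2, 4.6]
grip_width: 0.0091
```

Run:
```python
from c import *
s=r.observe();print(s["eef_pos"],s["grip_width"],s["ft_force"])
delta(.53,-.10,.26,np.pi/2-.10)
```

```text
[0.45213524 0.02735506 0.08780725] 0.009085795986394477 [0.06383152 1.19667411 4.55380773]
to [ 0.53   -0.1     0.26   84.2704] | rot [ 0.0029 -0.0609  0.0007] | shift cm before [-11.31 -17.2   -9.78] after-rot [-11.89 -17.22  -9.02]
```

Emit:
{"name": "step_arm", "arguments": {"steps": "0 0 0 0 -6 0 -1; 0 0 0 0 -6 0 -1; 0 0 0 0 -6 0 -1; 0 -0.055 0 0 0 0 -1; 0 0 0 -4.83 0 -3.48 -1; 0 0 0 -4.83 0 -3.48 -1; 0 0 0 -4.83 0 -3.48 -1; 0 0 0 -4.83 0 -3.48 -1"}}

```text
time_s: 29.4
eef_pos: [0.5692, -0.1812, 0.2654]
orientation: [-0.525, -0.473, 0.473, 0.526]
ft_force: [0.5, 0.2, -2.2]
grip_width: 0.0096
```

Emit:
{"name": "step_arm", "arguments": {"steps": "0 0 0 0 0 0 -1; 0 0 0 0 0 0 -1"}}

```text
time_s: 29.65
eef_pos: [0.5684, -0.1795, 0.2651]
orientation: [-0.525, -0.472, 0.473, 0.527]
ft_force: [0.6, -0.2, -2.7]
grip_width: 0.0093
```

Run:
```python
from c import *
s=r.observe();e=s["eef_pos"];R=Ro.from_quat(s["orientation"]).as_matrix();yaw=np.arctan2(R[1,0],R[0,0])-np.pi/2
print(e,yaw,s["ft_force"])
M["panel"]=[box(-.003,.003,-.119,.119,.05,.15)]
V=(.6848,-.2106,-.108);bx=[("bin",(e[0],e[1],yaw),e[2]-.0878),("panel",V,0)]
for n,c in(("scene",(270,220,420,350)),("side",(230,90,380,220))):
    p=snap(n);show(p,bx[1:],n+"2",c,2.6);print(n,np.round(proj(p,world(np.array([[-.003,-.119,.15],[-.003,.119,.15],[.003,-.119,.15],[.003,.119,.15]]),V,0)),1).tolist())
p=snap("wrist");show(p,bx,"wr2",(0,80,480,400),390/480)
a=cv2.imread("pics/scene2.png");b=cv2.imread("pics/side2.png");c=cv2.imread("pics/wr2.png")
t=np.hstack([a,b]);u=np.zeros((c.shape[0],t.shape[1],3),np.uint8);u[:,:c.shape[1]]=c
cv2.imwrite("pics/ss2.png",np.vstack([t,u])[:600]);print(t.shape,c.shape)
```

```text
[ 0.568384   -0.17947031  0.26510473] -0.10629517764770635 [ 0.56503377 -0.17954715 -2.74036492]
scene [[285.4, 323.5], [361.5, 243.5], [287.6, 325.6], [363.7, 245.2]]
side [[308.1, 112.6], [280.4, 163.8], [306.3, 112.2], [278.4, 163.3]]
(338, 780, 3) (260, 390, 3)
```

View pics/ss2.png

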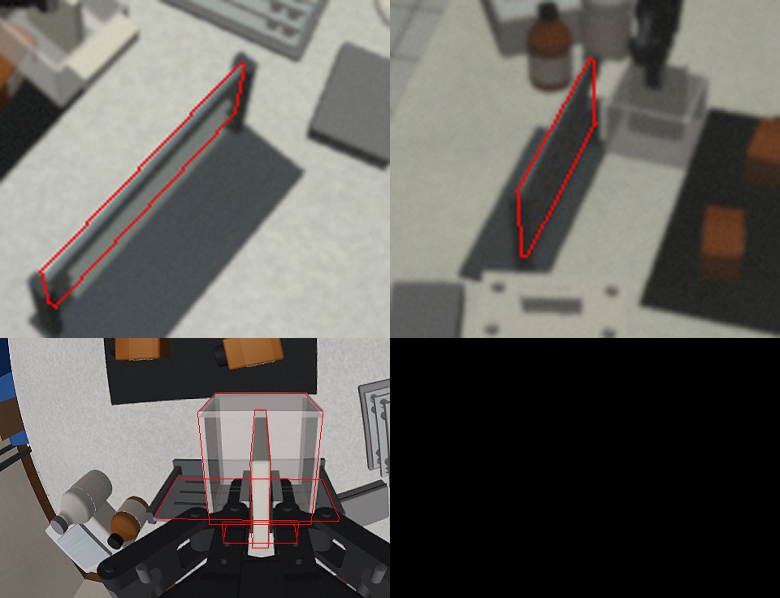

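Emit:
{"name": "step_arm", "arguments": {"steps": "0 0 0 -0.9 0 -3.3 -1; 0 0 0 -0.95 0 -3.34 -1; 0 0 0 0 2 0 -1; 0 0 0 0 2 0 -1; 0 0 0 0 0 0 -1; 0 0 0 0 0 0 -1"}}

```text
time_s: 30.55
eef_pos: [0.6326, -0.2046, 0.2264]
orientation: [-0.526, -0.473, 0.473, 0.526]
ft_force: [0.1, -0.1, -2.5]
grip_width: 0.009
```

Run:
```python
from c import *
s=r.observe();e=s["eef_pos"];R=Ro.from_quat(s["orientation"]).as_matrix();yaw=np.arctan2(R[1,0],R[0,0])-np.pi/2
print(e,yaw,s["ft_force"])
M["panel"]=[box(-.003,.003,-.119,.119,.14,.15)]
V=(.6848,-.2106,-.108);bx=[("bin",(e[0],e[1],yaw),e[2]-.0878),("panel",V,0)]
I=[]
for n,c in(("scene",(285,235,375,335)),("side",(255,95,345,195))):
    p=snap(n);show(p,[],n+"3",c,4);I.append(cv2.imread("pics/%s3.png"%n))
p=snap("wrist")
show(p,[],"wr3",(50,150,550,400),1);show(p,bx,"wr4",(50,150,550,400),1)
w=cv2.resize(cv2.imread("pics/wr3.png"),(400,200));w2=cv2.resize(cv2.imread("pics/wr4.png"),(400,200))
t=np.hstack(I);u=np.zeros((200,t.shape[1],3),np.uint8);z=np.hstack([w,w2]);u=np.hstack([w,w2])[:, :t.shape[1]]
cv2.imwrite("pics/ss3.png",np.vstack([t,u]))
```

```text
[ 0.63260409 -0.20463628  0.2263883 ] -0.10555983118319778 [ 0.0785788  -0.05505285 -2.53207741]
```

View pics/ss3.png

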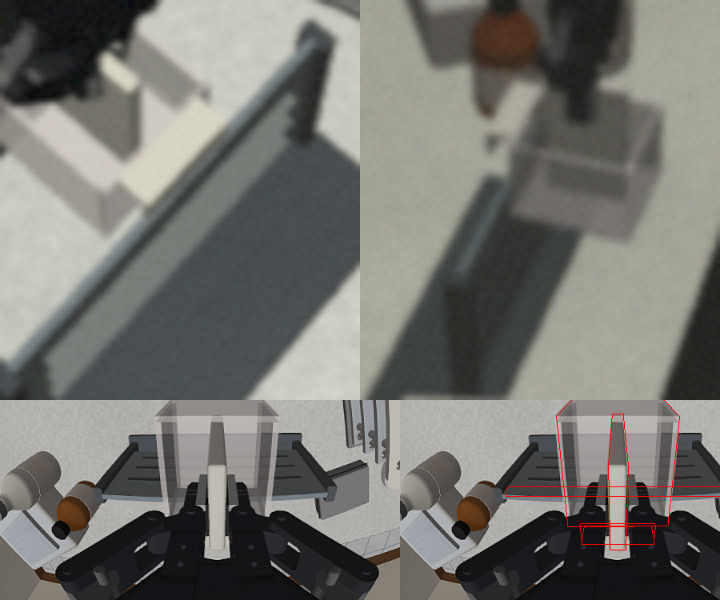

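Emit:
{"name": "step_arm", "arguments": {"steps": "0 0 0 0 1.5 0 -1; 0 0 0 0 1.2 0 -1; 0 0 0 0 0.6 0 -1; 0 0 0 0 0.5 0 -1; 0 0 0 0 0.3 0 -1; 0 0 0 0 0 0 -1"}}

```text
time_s: 31.45
eef_pos: [0.6331, -0.205, 0.1852]
orientation: [-0.526, -0.473, 0.473, 0.526]
ft_force: [0.9, 0.2, -2.0]
grip_width: 0.0094
```

Run:
```python
from c import *
s=r.observe();print(s["eef_pos"],s["ft_force"],s["ft_torque"])
```

```text
[ 0.63311045 -0.20500223  0.1852138 ] [ 0.93824359  0.19585899 -2.02051603] [-0.02186275 -0.0125131   0.01012089]
```

Emit:
{"name": "step_arm", "arguments": {"steps": "0 0 0 0 0.4 0 -1; 0 0 0 0 0.3 0 -1; 0 0 0 0 0.15 0 -1; 0 0 0 0 0.1 0 -1; 0 0 0 0 0.1 0 -1; 0 0 0 0 0 0 -1"}}

```text
time_s: 32.2
eef_pos: [0.6334, -0.2051, 0.1757]
orientation: [0.526, 0.473, -0.473, -0.525]
ft_force: [-1.5, 0.4, 2.2]
grip_width: 0.0091
```

Emit:
{"name": "step_arm", "arguments": {"steps": "0 0 0 0 -0.05 -0.3 -1; 0 0 0 0 0 -0.2 -1; 0 0 0 0 0 0 -1"}}

```text
time_s: 32.58
eef_pos: [0.6385, -0.2057, 0.1758]
orientation: [0.526, 0.473, -0.473, -0.525]
ft_force: [-2.0, 0.3, 3.0]
grip_width: 0.0091
```

Emit:
{"name": "step_arm", "arguments": {"steps": "0 0 0 0 0 -0.2 -1; 0 0 0 0 0 0 -1"}}

```text
time_s: 32.83
eef_pos: [0.64, -0.2059, 0.1759]
orientation: [-0.526, -0.473, 0.473, 0.526]
ft_force: [-4.6, 0.3, 5.6]
grip_width: 0.0094
```

Emit:
{"name": "step_arm", "arguments": {"steps": "0 0 0 0 0 0 -0.4; 0 0 0 0 0 0 0.4; 0 0 0 0 0 0 1; 0 0 0 0 0 0 1; 0 0 0 0 -3 0 1; 0 0 0 0 -6 0 1; 0 0 0 -0.4 0 5.3 1; 0 0 0 -0.4 0 5.3 1"}}

```text
time_s: 33.83
eef_pos: [0.5334, -0.2027, 0.2667]
orientation: [0.526, 0.473, -0.473, -0.525]
ft_force: [-1.0, -0.2, 0.0]
grip_width: 0.0852
```

Emit:
{"name": "step_arm", "arguments": {"steps": "0 0.166 0 0 0 0 1; 0 0.166 0 0 0 0 1; 0 0.166 0 0 0 0 1; 0 0.166 0 0 0 0 1; 0 0.166 0 0 0 0 1; 0 0.166 0 0 0 0 1; 0 0.166 0 0 0 0 1; 0 0.166 0 0 0 0 1"}}

```text
time_s: 34.83
eef_pos: [0.5338, -0.2025, 0.2653]
orientation: [0.706, 0.047, -0.046, -0.706]
ft_force: [0.4, -0.6, -0.3]
grip_width: 0.0852
```

```bash
cat > j.py <<'E'
from c import *
s=r.observe();print(np.round(s["eef_pos"],4),s["joints"].round(3),s["ft_force"].round(1))
p=snap("wrist")
V={"1":(.483,-.19,-3.0),"2":(.45,-.36,-3.0)};it=[];L=r.outline_of(p,"jar1_center")
for n,v in V.items():
    c=proj(p,[(v[0],v[1],.027)])[0];m0=render(p,"jar",v,.027)
    print(n,"pred px",c.round(),[(round(d["confidence"],2),np.round(d["centre"]),d["region"].sum()) for d in L])
    Ln=[d for d in L if np.linalg.norm(np.array(d["centre"])-c)<70 and d["confidence"]>.3]
    hsv=cv2.cvtColor(p["img"],cv2.COLOR_RGB2HSV)
    f,e=(sil(p,"jar",v,Ln[0]["region"],.027)) if Ln else (v,0)
    print(n,np.round(f,4),round(e,3));it.append(("jar",f,.027))
show(p,it,"w12")
E
python3 j.py
```

```text
[ 0.5338 -0.2025  0.2653] [-0.457 -0.062  1.807  0.     1.397 -0.588] [ 0.4 -0.6 -0.3]
1 pred px [281. 147.] [(0.97, array([278., 143.]), np.int64(3146)), (0.5, array([509.,   2.]), np.int64(416))]
1 [ 0.4841 -0.1881 -3.0473] 0.954
2 pred px [248. 263.] [(0.97, array([278., 143.]), np.int64(3146)), (0.5, array([509.,   2.]), np.int64(416))]
2 [ 0.45 -0.36 -3.  ] 0
```

```bash
cat > j.py <<'E'
from c import *
import sys
M["body"]=M["jar"][:1]
V={"1":(.484,-.188,-3.05),"2":(.45,-.36,-3.0)}
def run():
    s=r.observe();print(s["time_s"],np.round(s["eef_pos"],4),s["joints"].round(3),s["ft_force"].round(1))
    p=snap("wrist");out={}
    br=p["img"].max(2)>55
    for n,v in V.items():
        m0=render(p,"body",v,.027);near=cv2.dilate(m0.astype(np.uint8),np.ones((35,35)))>0
        reg=br&near;k,lab,st,_=cv2.connectedComponentsWithStats(reg.astype(np.uint8))
        i=1+max(range(k-1),key=lambda i:((lab==i+1)&m0).sum());reg=lab==i
        reg=cv2.morphologyEx(reg.astype(np.uint8),cv2.MORPH_CLOSE,np.ones((9,9)))>0
        f,e=sil(p,"body",v,reg,.027);fj,ej=sil(p,"jar",(f[0],f[1],f[2]),reg,.027)
        a=np.array([-np.sin(f[2]),np.cos(f[2])])
        K=lambda q:p["img"][tuple(proj(p,[q])[0].round().astype(int)[::-1])].tolist()
        print(n,np.round(f,4),"iou",round(e,3),"axis",a.round(3),"beyond cap/base px colour",K([*(f[:2]+a*.04),.03]),K([*(f[:2]-a*.056),.02]));out[n]=f
    return p,out
if __name__=="__main__":
    p,o=run();show(p,[("jar",f,.027) for f in o.values()],"w12")
    f=o[sys.argv[1]];ph=f[2]+np.pi;ph=(ph+np.pi)%(2*np.pi)-np.pi;delta(f[0],f[1],.20,ph)
E
python3 j.py 1
```

```text
34.925 [ 0.5338 -0.2025  0.2653] [-0.457 -0.062  1.807  0.     1.397 -0.594] [-0.4 -0.1  0.2]
1 [ 0.4838 -0.1885 -3.0474] iou 0.931 axis [ 0.094 -0.996] beyond cap/base px colour [39, 37, 38] [34, 35, 38]
2 [ 0.4477 -0.3613 -3.3187] iou 0.79 axis [-0.176 -0.984] beyond cap/base px colour [143, 80, 25] [62, 33, 9]
to [ 0.4838 -0.1885  0.2     5.3967] | rot [0.0001 0.0454 0.0002] | shift cm before [-4.76  6.53  2.08] after-rot [-4.85  6.54  1.86]
```

Emit:
{"name": "step_arm", "arguments": {"steps": "0 0.045 0 0 0 0 1; 0 0 0 -2.4 3 0.93 1; 0 0 0 -2.45 3 0.93 1; 0.157 0 0 0 0 0 1; 0.157 0 0 0 0 0 1; 0.157 0 0 0 0 0 1; 0.157 0 0 0 0 0 1; 0.157 0 0 0 0 0 1"}}

```text
time_s: 35.98
eef_pos: [0.4841, -0.1891, 0.206]
orientation: [-0.381, -0.019, 0.043, 0.924]
ft_force: [-0.1, 0.1, -0.4]
grip_width: 0.0852
```

Emit:
{"name": "step_arm", "arguments": {"steps": "0 0 0 0 0 0 1; 0 0 0 0 0 0 1"}}

```text
time_s: 36.22
eef_pos: [0.484, -0.1884, 0.2055]
orientation: [-0.383, -0.018, 0.043, 0.922]
ft_force: [-0.2, 0.4, -0.5]
grip_width: 0.0854
```

```bash
cat >> h.py <<'E'
def tgo(x,y,z):
    s=r.observe();R0=Ro.from_quat(s["orientation"]);print("at",s["eef_pos"].round(4),"j",s["joints"].round(2),"F",s["ft_force"].round(1),"\naxes",R0.as_matrix().round(3).tolist(),"\nshift",(R0.inv().apply(np.array([x,y,z])-s["eef_pos"])*100).round(2))
E
python3 - <<'E'
from j import *
p,o=run()
tgo(.4838,-.1885,.029)
E
```

```text
36.225 [ 0.484  -0.1884  0.2055] [-0.725  0.164  1.808  0.515  1.768 -0.874] [-0.2  0.4 -0.5]
1 [ 0.4843 -0.1887 -3.0449] iou 0.973 axis [ 0.096 -0.995] beyond cap/base px colour [29, 32, 31] [25, 28, 28]Traceback (most recent call last):
  File "<stdin>", line 2, in <module>
  File "j.py", line 12, in run
    i=1+max(range(k-1),key=lambda i:((lab==i+1)&m0).sum());reg=lab==i
        ~~~^^^^^^^^^^^^^^^^^^^^^^^^^^^^^^^^^^^^^^^^^^^^^^^
ValueError: max() iterable argument is empty
```

Emit:
{"name": "step_arm", "arguments": {"steps": "0 0 0 0 4.1 -4.1 1; 0 0 0 0 4.1 -4.1 1; 0 0 0 0 3 -3 1; 0 0 0 0 1.2 -1.2 1; 0 0 0 0 0 0 1"}}

```text
time_s: 36.9
eef_pos: [0.484, -0.1881, 0.0303]
orientation: [-0.382, -0.018, 0.043, 0.923]
ft_force: [0.4, -0.6, -0.5]
grip_width: 0.0852
```

Run:
```python
from h import *
tgo(.4843,-.1887,.029)
```

```text
at [ 0.484  -0.1881  0.0303] j [-0.72  0.4   1.86  0.51  1.52 -1.02] F [ 0.4 -0.6 -0.5] 
axes [[0.996, -0.066, -0.066], [0.093, 0.704, 0.704], [0.0, -0.707, 0.707]] 
shift [ 0.03  0.05 -0.14]
```

Close and lift, then rotate the jar upright.

Emit:
{"name": "step_arm", "arguments": {"steps": "0 0 0 0 0 0 -1; 0 0 0 0 0 0 -1; 0 0 0 0 0 0 -1; 0 0 0 0 0 0 -1; 0 0 0 0 -2.1 2.1 -1; 0 0 0 0 -4.2 4.2 -1; 0 0 0 0 -2.1 2.1 -1; 0 0 0 0 0 0 -1", "newtons": 60}}

```text
time_s: 37.9
eef_pos: [0.4849, -0.1896, 0.1507]
orientation: [-0.385, -0.019, 0.042, 0.922]
ft_force: [0.5, 0.2, -3.1]
grip_width: 0.045
```

Emit:
{"name": "step_arm", "arguments": {"steps": "-0.157 0 0 0 0 0 -1; -0.157 0 0 0 0 0 -1; -0.157 0 0 0 0 0 -1; -0.157 0 0 0 0 0 -1; -0.157 0 0 0 0 0 -1; -0.157 0 0 0 0 0 -1; -0.157 0 0 0 0 0 -1; -0.157 0 0 0 0 0 -1"}}

```text
time_s: 38.9
eef_pos: [0.4824, -0.1878, 0.1462]
orientation: [0.852, 0.039, -0.026, -0.521]
ft_force: [-0.5, -1.6, -3.3]
grip_width: 0.0454
```

Emit:
{"name": "step_arm", "arguments": {"steps": "-0.157 0 0 0 0 0 -1; -0.158 0 0 0 0 0 -1; 0 0 0 0 0 0 -1; 0 0 0 0 0 0 -1"}}

```text
time_s: 39.4
eef_pos: [0.4833, -0.1884, 0.1474]
orientation: [0.923, 0.042, -0.019, -0.383]
ft_force: [-0.2, 0.5, -2.4]
grip_width: 0.0457
```

Run:
```python
from h import *
tgo(.484,-.188,.052)
```

```text
at [ 0.4833 -0.1884  0.1474] j [-0.12 -0.11  2.2  -0.91  1.07  0.25] F [-0.2  0.5 -2.4] 
axes [[0.996, 0.063, -0.067], [0.092, -0.703, 0.705], [-0.002, -0.709, -0.706]] 
shift [0.1  6.74 6.76]
```

Emit:
{"name": "step_arm", "arguments": {"steps": "0 0 0 0 3 3 -1; 0 0 0 0 2.3 2.3 -1; 0 0 0 0 1 1 -1; 0 0 0 0 0.2 0.2 -1; 0 0 0 0 0.1 0.1 -1; 0 0 0 0 0 0 -1"}}

```text
time_s: 40.15
eef_pos: [0.4848, -0.1887, 0.0568]
orientation: [0.923, 0.043, -0.016, -0.382]
ft_force: [-0.0, 0.2, -2.9]
grip_width: 0.0455
```

Emit:
{"name": "step_arm", "arguments": {"steps": "0 0 0 0 0.2 0.2 -1; 0 0 0 0 0.1 0.1 -1; 0 0 0 0 0 0 -1"}}

```text
time_s: 40.52
eef_pos: [0.4843, -0.1887, 0.0522]
orientation: [0.923, 0.043, -0.017, -0.381]
ft_force: [-2.4, 1.6, 4.8]
grip_width: 0.0455
```

Emit:
{"name": "step_arm", "arguments": {"steps": "0 0 0 0 0.05 0.05 -1; 0 0 0 0 0.05 0.05 -1; 0 0 0 0 0 0 -1"}}

```text
time_s: 40.9
eef_pos: [0.4846, -0.189, 0.0522]
orientation: [0.924, 0.042, -0.017, -0.38]
ft_force: [-7.4, 4.8, 13.2]
grip_width: 0.0453
```

Emit:
{"name": "step_arm", "arguments": {"steps": "0 0 0 0 -0.07 -0.07 -1; 0 0 0 0 0 0 0; 0 0 0 0 0 0 1; 0 0 0 0 0 0 1; 0 0 0 0 0 0 1; 0 0 0 0 -4 0 1; 0 0 0 0 -6 0 1; 0 0 0 0 -6 0 1"}}

```text
time_s: 41.9
eef_pos: [0.4727, -0.0748, 0.1646]
orientation: [0.923, 0.042, -0.018, -0.382]
ft_force: [1.9, -0.6, 0.2]
grip_width: 0.0856
```

Emit:
{"name": "step_arm", "arguments": {"steps": "0 0 0 0 -3 -3 1; 0.157 0 0 0 0 0 1; 0.157 0 0 0 0 0 1; 0.157 0 0 0 0 0 1; 0.157 0 0 0 0 0 1; 0.157 0 0 0 0 0 1; 0 0 0 0 0 0 1"}}

```text
time_s: 42.78
eef_pos: [0.4734, -0.0776, 0.2063]
orientation: [0.707, 0.031, -0.031, -0.706]
ft_force: [0.2, -0.9, -0.2]
grip_width: 0.0854
```

Run:
```python
from h import *
s=r.observe();print(s["time_s"],s["eef_pos"],s["joints"].round(2))
delta(.46,-.29,.25,np.radians(5.4))
p=snap("wrist");L=r.outline_of(p,"jar1_center");print([(round(d["confidence"],2),np.round(d["centre"])) for d in L])
print(proj(p,[(.484,-.188,.05),(.45,-.36,.027)]).round())
```

```text
42.775 [ 0.47340575 -0.07763495  0.20630067] [-0.27 -0.24  2.06 -0.    1.32 -0.36]
to [ 0.46 -0.29  0.25  5.4 ] | rot [ 0.0022 -0.0062 -0.0002] | shift cm before [ -3.2   -4.32 -21.05] after-rot [ -3.33  -4.37 -21.02]
[(0.58, array([319., 283.]))]
[[322. 277.]
 [288. 359.]]
```

Emit:
{"name": "step_arm", "arguments": {"steps": "0 0 0 0 -5 0 1; 0 0 0 -0.86 0 -5.3 1; 0 0 0 -0.86 0 -5.3 1; 0 0 0 -0.86 0 -5.3 1; 0 0 0 -0.86 0 -5.3 1; 0 0 0 -0.86 0 -5.2 1; 0 0 0 0 0 0 1; 0 0 0 0 0 0 1"}}

```text
time_s: 43.88
eef_pos: [0.4551, -0.3413, 0.2558]
orientation: [0.706, 0.033, -0.033, -0.706]
ft_force: [-0.6, 0.3, -0.3]
grip_width: 0.0854
```

```bash
sed -i 's/V={"1":(.484,-.188,-3.05),"2"/V={"2"/' j.py
python3 - <<'E'
from j import *
p,o=run();f=o["2"]
L=r.outline_of(p,"jar1_center");print([(round(d["confidence"],2),np.round(d["centre"])) for d in L])
c=proj(p,[(.45,-.36,.027)])[0]
for d in L:
    if np.linalg.norm(np.array(d["centre"])-c)<80:
        for v0 in (f,(.45,-.36,-3.0),(.45,-.36,-3.3)):
            print(sil(p,"jar",v0,d["region"],.027))
        break
E
```

```text
43.875 [ 0.4551 -0.3413  0.2558] [-7.370e-01 -6.100e-02  1.822e+00 -1.000e-03  1.381e+00 -8.300e-01] [-0.6  0.3 -0.3]
2 [ 0.4475 -0.3594 -3.2998] iou 0.889 axis [-0.158 -0.988] beyond cap/base px colour [34, 33, 34] [31, 31, 35]
[(0.69, array([362.,  34.]))]
```

Run:
```python
from j import *
p=snap("wrist");im=p["img"].astype(int);v=(.4475,-.3594,-3.3)
hsv=cv2.cvtColor(p["img"],cv2.COLOR_RGB2HSV)
m0=render(p,"body",v,.027);near=cv2.dilate(m0.astype(np.uint8),np.ones((25,25)))>0
for nm,reg in {"t45":im.max(2)>45,"t70":im.max(2)>70,"sat":((im[...,0]-im[...,2])>15)|(im.max(2)>90)}.items():
    reg=cv2.morphologyEx((reg&near).astype(np.uint8),cv2.MORPH_CLOSE,np.ones((9,9)));k,lab,st,_=cv2.connectedComponentsWithStats(reg);reg=lab==1+st[1:,4].argmax()
    f,e=sil(p,"body",v,reg,.027);print(nm,f.round(4),round(e,3),reg.sum(),m0.sum())
    g,e2=sil(p,"body",(v[0],v[1],-3.0),reg,.027);print("   alt",g.round(4),round(e2,3))
ys,xs=np.where(reg);print(xs.min(),xs.max(),ys.min(),ys.max(),proj(p,[(.4475,-.3594,.027)]))
f=g if e2>e else f
show(p,[("jar",f,.027)],"w13",(int(xs.min())-50,max(0,int(ys.min())-50),int(xs.max())+50,int(ys.max())+50),3)
delta(f[0],f[1],.205,(f[2]+np.pi))
```

```text
t45 [ 0.4477 -0.3578 -3.2982] 0.942 2933 3050
   alt [ 0.4477 -0.3585 -3.3008] 0.942
t70 [ 0.4471 -0.3619 -3.3091] 0.877 2681 3050
   alt [ 0.4468 -0.3645 -3.3009] 0.877
sat [ 0.4479 -0.3578 -3.2967] 0.956 2907 3050
   alt [ 0.4479 -0.3576 -3.3072] 0.955
289 343 133 209 [[313.41091825 177.47589795]]
to [ 0.4479 -0.3578  0.205  -8.8846] | rot [ 1.100e-03  2.493e-01 -1.000e-04] | shift cm before [-0.9   5.15 -1.6 ] after-rot [-0.47  5.14 -1.78]
```

Emit:
{"name": "step_arm", "arguments": {"steps": "0 0.125 0 0 0 0 1; 0 0.124 0 0 0 0 1; 0 0 0 -0.47 5 -1.78 1; 0.157 0 0 0 0 0 1; 0.157 0 0 0 0 0 1; 0.157 0 0 0 0 0 1; 0.157 0 0 0 0 0 1; 0.157 0 0 0 0 0 1"}}

```text
time_s: 45.02
eef_pos: [0.448, -0.3588, 0.2074]
orientation: [-0.381, 0.029, -0.072, 0.921]
ft_force: [0.4, -0.4, -0.3]
grip_width: 0.0855
```

Emit:
{"name": "step_arm", "arguments": {"steps": "0 0 0 0 0 0 1; 0 0 0 0 0 0 1"}}

```text
time_s: 45.28
eef_pos: [0.4479, -0.3587, 0.2069]
orientation: [-0.383, 0.03, -0.072, 0.92]
ft_force: [-0.2, 1.1, -0.4]
grip_width: 0.0855
```

Run:
```python
from j import *
p=snap("wrist");im=p["img"].astype(int);v=(.4479,-.358,-3.298)
m0=render(p,"body",v,.027);near=cv2.dilate(m0.astype(np.uint8),np.ones((25,25)))>0
reg=((im[...,0]-im[...,2])>15)|(im.max(2)>90)
reg=cv2.morphologyEx((reg&near).astype(np.uint8),cv2.MORPH_CLOSE,np.ones((9,9)));k,lab,st,_=cv2.connectedComponentsWithStats(reg);reg=lab==1+st[1:,4].argmax()
f,e=sil(p,"body",v,reg,.027);print(f.round(4),round(e,3))
tgo(f[0],f[1],.030)
```

```text
[ 0.4481 -0.3581 -3.2937] 0.975
at [ 0.448  -0.3587  0.2075] j [-0.99  0.28  1.66  0.51  1.8  -0.88] F [0.  0.7 0.5] 
axes [[0.988, 0.11, 0.109], [-0.155, 0.696, 0.702], [0.001, -0.71, 0.704]] 
shift [ -0.02  12.64 -12.46]
```

Emit:
{"name": "step_arm", "arguments": {"steps": "0 0 0 0 4.1 -4.1 1; 0 0 0 0 4.1 -4.1 1; 0 0 0 0 3 -3 1; 0 0 0 0 1.35 -1.3 1; 0 0 0 0 0 0 1"}}

```text
time_s: 45.95
eef_pos: [0.4477, -0.3587, 0.0296]
orientation: [-0.382, 0.03, -0.072, 0.921]
ft_force: [0.0, 0.6, 0.5]
grip_width: 0.0851
```

Emit:
{"name": "step_arm", "arguments": {"steps": "0 0 0 0 0 0 -1; 0 0 0 0 0 0 -1; 0 0 0 0 0 0 -1; 0 0 0 0 0 0 -1; 0 0 0 0 -2.1 2.1 -1; 0 0 0 0 -4.2 4.2 -1; 0 0 0 0 -3.5 3.5 -1; 0 0 0 0 0 0 -1"}}

```text
time_s: 46.95
eef_pos: [0.4489, -0.3613, 0.1724]
orientation: [-0.386, 0.027, -0.074, 0.919]
ft_force: [0.3, 1.1, -3.6]
grip_width: 0.0455
```

Emit:
{"name": "step_arm", "arguments": {"steps": "-0.157 0 0 0 0 0 -1; -0.157 0 0 0 0 0 -1; -0.157 0 0 0 0 0 -1; -0.157 0 0 0 0 0 -1; -0.157 0 0 0 0 0 -1; -0.157 0 0 0 0 0 -1; -0.157 0 0 0 0 0 -1; -0.157 0 0 0 0 0 -1"}}

```text
time_s: 47.95
eef_pos: [0.4464, -0.3581, 0.1657]
orientation: [0.851, -0.067, 0.04, -0.519]
ft_force: [-1.0, 0.2, -2.9]
grip_width: 0.0454
```

Emit:
{"name": "step_arm", "arguments": {"steps": "-0.157 0 0 0 0 0 -1; -0.158 0 0 0 0 0 -1; 0 -0.111 -0.111 0 0 0 -1; 0 -0.111 -0.111 0 0 0 -1; 0 -0.111 -0.111 0 0 0 -1; 0 -0.111 -0.111 0 0 0 -1; 0 -0.111 -0.111 0 0 0 -1; 0 0 0 0 0 0 -1"}}

```text
time_s: 48.95
eef_pos: [0.4449, -0.3578, 0.1634]
orientation: [0.883, 0.263, -0.111, -0.372]
ft_force: [0.5, -0.9, -3.2]
grip_width: 0.0455
```

Run:
```python
from h import *
tgo(.445,-.362,.056)
```

```text
at [ 0.4449 -0.3578  0.1634] j [-0.67 -0.31  2.33 -0.56  0.43 -0.82] F [ 0.5 -0.9 -3.2] 
axes [[0.837, 0.381, -0.392], [0.547, -0.585, 0.599], [-0.001, -0.715, -0.699]] 
shift [-0.21  7.93  7.24]
```

Emit:
{"name": "step_arm", "arguments": {"steps": "0 0.083 0.083 0 0 0 -1; 0 0.083 0.083 0 0 0 -1; 0 0.083 0.083 0 0 0 -1; 0 0 0 0 0 0 -1; 0 0 0 0 2 2 -1; 0 0 0 0 2 2 -1; 0 0 0 0 0 0 -1"}}

```text
time_s: 49.82
eef_pos: [0.4448, -0.3566, 0.106]
orientation: [0.916, 0.105, -0.048, -0.385]
ft_force: [0.1, 0.4, -3.5]
grip_width: 0.0454
```

Run:
```python
from h import *
tgo(.445,-.36,.056)
```

```text
at [ 0.4448 -0.3566  0.106 ] j [-0.54 -0.1   2.27 -1.01  0.64 -0.03] F [ 0.1  0.4 -3.5] 
axes [[0.973, 0.155, -0.169], [0.229, -0.682, 0.695], [-0.007, -0.715, -0.699]] 
shift [-0.02  3.81  3.26]
```

Emit:
{"name": "step_arm", "arguments": {"steps": "0 0 0 0 1.5 1.5 -1; 0 0 0 0 1.3 1.3 -1; 0 0 0 0 0.5 0.5 -1; 0 0 0 0 0.2 0.2 -1; 0 0 0 0 0 0 -1"}}

```text
time_s: 50.45
eef_pos: [0.4474, -0.358, 0.0614]
orientation: [0.917, 0.106, -0.045, -0.383]
ft_force: [-0.4, -0.0, -3.5]
grip_width: 0.0453
```

Emit:
{"name": "step_arm", "arguments": {"steps": "0 0 0 0 0.1 0.1 -1; 0 0 0 0 0.1 0.1 -1; 0 0 0 0 0 0 -1"}}

```text
time_s: 50.82
eef_pos: [0.4469, -0.3576, 0.0576]
orientation: [0.917, 0.106, -0.046, -0.383]
ft_force: [0.6, -0.4, -3.4]
grip_width: 0.0456
```

Run:
```python
from h import *
tgo(.445,-.36,.0522)
```

```text
at [ 0.4469 -0.3576  0.0576] j [-0.54  0.01  2.28 -1.16  0.59  0.15] F [ 0.6 -0.4 -3.4] 
axes [[0.974, 0.159, -0.165], [0.229, -0.684, 0.692], [-0.003, -0.712, -0.702]] 
shift [-0.24  0.52  0.25]
```

Emit:
{"name": "step_arm", "arguments": {"steps": "0 0 0 0 0.2 0.2 -1; 0 0 0 0 0.1 0.1 -1; 0 0 0 0 0 0 -1"}}

```text
time_s: 51.2
eef_pos: [0.4472, -0.358, 0.0541]
orientation: [0.917, 0.106, -0.045, -0.382]
ft_force: [-1.1, 0.5, 0.8]
grip_width: 0.0456
```

Emit:
{"name": "step_arm", "arguments": {"steps": "0 0 0 0 0.06 0.06 -1; 0 0 0 0 0 0 -1"}}

```text
time_s: 51.45
eef_pos: [0.4475, -0.3582, 0.054]
orientation: [0.917, 0.106, -0.045, -0.382]
ft_force: [-3.5, 3.3, 5.4]
grip_width: 0.0456
```

Emit:
{"name": "step_arm", "arguments": {"steps": "0 0 0 0 -0.03 -0.03 -1; 0 0 0 0 0 0 0; 0 0 0 0 0 0 1; 0 0 0 0 0 0 1; 0 0 0 0 0 0 1; 0 0 0 0 -4 0 1; 0 0 0 0 -5 0 1; 0 0 0 0 -5 0 1"}}

```text
time_s: 52.45
eef_pos: [0.424, -0.2608, 0.1531]
orientation: [0.916, 0.105, -0.046, -0.383]
ft_force: [1.6, 0.1, 0.5]
grip_width: 0.0849
```

Emit:
{"name": "step_arm", "arguments": {"steps": "0 0 0 0 -3 -3 1; 0 0 0 0 -3 -3 1; 0.157 0 0 0 0 0 1; 0.157 0 0 0 0 0 1; 0.157 0 0 0 0 0 1; 0.157 0 0 0 0 0 1; 0.157 0 0 0 0 0 1; 0 0 0 0 0 0 1"}}

```text
time_s: 53.45
eef_pos: [0.425, -0.264, 0.2371]
orientation: [-0.701, -0.079, 0.082, 0.704]
ft_force: [-0.7, 0.3, -0.8]
grip_width: 0.0852
```

Run:
```python
from c import *
s=r.observe();print(s["time_s"],s["eef_pos"],s["joints"].round(2))
M["jarup"]=[box(-.023,.023,-.023,.023,.0,.078),cyl(0,0,.016,.078,.094)]
T=(.628,.0418,.165);I=[]
for n,c in(("scene",(160,140,430,350)),("side",(220,80,420,240))):
    p=snap(n)
    it=[("cover",T,.12),("jarup",(.484,-.188,.09),.004),("jarup",(.447,-.358,.2),.004),("bin",(.638,-.2057,-.106),.088)]
    show(p,it if n=="scene" else [],n+"9",c,1);a=cv2.imread("pics/%s9.png"%n);I.append(cv2.resize(a,(int(a.shape[1]*300/a.shape[0]*(1 if n=="x" else 1)),300),interpolation=cv2.INTER_CUBIC))
    show(p,[] if n=="scene" else it,n+"9",c,1);a=cv2.imread("pics/%s9.png"%n);I.append(cv2.resize(a,(int(a.shape[1]*300/a.shape[0]),300),interpolation=cv2.INTER_CUBIC))
w=min(i.shape[1] for i in I);print([i.shape for i in I])
top=np.hstack([I[0],I[1]]);bot=np.hstack([I[2],I[3]]);W=800
f=lambda a:cv2.copyMakeBorder(a,0,0,0,max(0,W-a.shape[1]),cv2.BORDER_CONSTANT)[:,:W]
cv2.imwrite("pics/final.png",np.vstack([f(top),f(bot)]))
```

```text
53.45 [ 0.42501718 -0.2639553   0.23713647] [-0.66 -0.21  1.98  0.    1.37 -0.89]
[(300, 385, 3), (300, 385, 3), (300, 375, 3), (300, 375, 3)]
```

View pics/final.png

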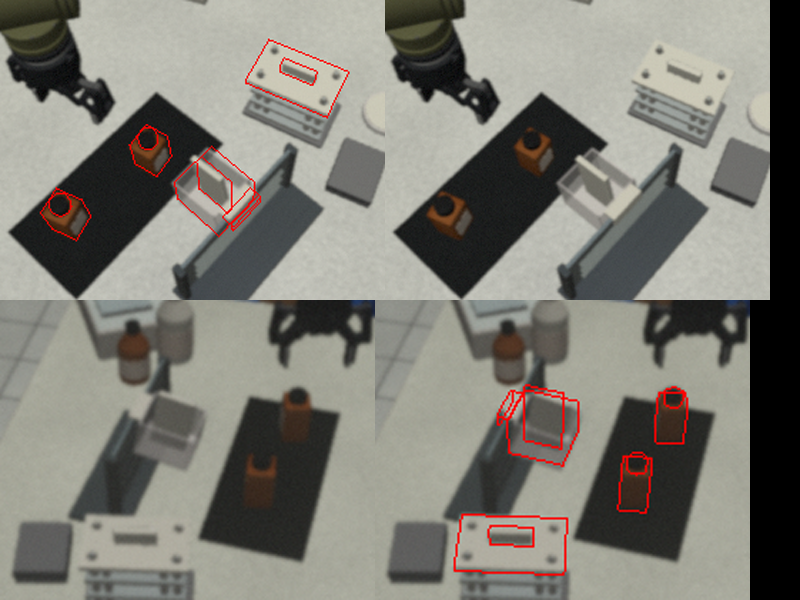

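```bash
python3 -c "
from h import *
p=snap('side');np.save('a.npy',p['img']);p=snap('scene');np.save('b.npy',p['img'])"
```

Emit:
{"name": "step_arm", "arguments": {"steps": "0 0 0 0 0 0 1; 0 0 0 0 0 0 1; 0 0 0 0 0 0 1; 0 0 0 0 0 0 1; 0 0 0 0 0 0 1; 0 0 0 0 0 0 1; 0 0 0 0 0 0 1; 0 0 0 0 0 0 1"}}

```text
time_s: 54.65
eef_pos: [0.425, -0.2623, 0.2374]
orientation: [-0.7, -0.08, 0.083, 0.704]
ft_force: [0.4, 0.6, -0.2]
grip_width: 0.0859
```

Run:
```python
from c import *
from scipy.ndimage import gaussian_filter as g
def sil2(p,k,v,z,reg):
    return sil(p,k,v,reg,z)
for n,f in(("side","a"),("scene","b")):
    p=snap(n);a=np.load(f+".npy").astype(float)
    d=np.abs(g(a,[2,2,0])-g(p["img"].astype(float),[2,2,0])).max(2);print(n,"maxdiff",d.max().round(1),(d>12).sum())
    for q,k,v,z in(("bin_center","bin",(.638,-.2057,-.106),.088),("cover_center","cover",(.628,.0418,.165),.12)):
        for zz in (z,z-.036):
            L=r.outline_of(p,q)
            m=render(p,k,v,z);L=[d for d in L if (d["region"]&m).any()]
            if L: print(n,q,zz,[np.round(x,3) for x in sil(p,k,v,L[0]["region"],zz)])
```

```text
side maxdiff 9.6 0
side bin_center 0.088 [array([ 0.631, -0.198, -0.041]), np.float64(0.845)]
side bin_center 0.052 [array([ 0.641, -0.236, -0.18 ]), np.float64(0.894)]
side cover_center 0.12 [array([0.628, 0.044, 0.138]), np.float64(0.955)]
side cover_center 0.08399999999999999 [array([0.636, 0.015, 0.15 ]), np.float64(0.961)]
scene maxdiff 15.9 98
scene bin_center 0.088 [array([ 0.633, -0.205, -0.084]), np.float64(0.917)]
scene bin_center 0.052 [array([ 0.624, -0.194, -0.048]), np.float64(0.944)]
scene cover_center 0.12 [array([0.629, 0.044, 0.14 ]), np.float64(0.935)]
scene cover_center 0.08399999999999999 [array([0.621, 0.064, 0.16 ]), np.float64(0.935)]
```

```bash
python3 -c "
from plant import r
print(r.close_job(), r.observe()['time_s'])"
```

```text
the job is handed in; nothing more can be done
the job is handed in; nothing more can be done
```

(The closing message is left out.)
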